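# Load a fresh concentrate cartridge into the dosing unit

## Task

Load the dosing unit in the cleaning store with the green cartridge: slide the unit's yellow cover back, lift the green cartridge up and off its hook, and set it upright in the black-rimmed locating tray on the floor of the bay, without dropping it. Then slide the cover fully shut, leaving the blue cartridge hanging and the jug, brush and bowl where they are.

Things in the scene. Friction and masses are not known exactly. Their poses are not given: they have to be found in the camera images.
- unit: Fixed pale grey dosing unit: bay at its -y end, flat deck 106 mm high at its +y end for the open cover to ride over. Origin on the table under the bay's centre; x across (away from the robot at yaw 0), y along the cover's slide, z up. It spans x -53 to 53 mm and y -56 to 184 mm; grey side rails along both x edges reach 115 mm high, the other walls 106 mm
- bay_seat (a point): Centre of the bay's floor, 8 mm above the table, axes as the unit's. The bay is open on top, 82 mm (x) by 100 mm (y) inside, walls up to 106 mm above the table (rails outside the x walls to 115 mm). On its floor a black rim 8 mm high, 5 mm thick, frames the locating tray: 54 mm (x) by 70 mm (y) inside, centred here
- cover (a joint): Slide of the yellow cover along the unit's +y, in m: 0 = fully shut over the bay, 0.105 = fully open over the deck. Takes about 2 N to move, stays where left; may start up to 20 mm ajar. Plate 92 mm (x) by 114 mm (y), top 113 mm above the table; shut, it is centred over the bay
- cover_grip (a point): Centre of the black upright grip rib on the cover, 128 mm above the table, axes as the unit's. Rib 60 mm (x), 12 mm thick (y), 30 mm high (113 to 143 mm above the table). With the cover shut it lies 40 mm to the +y side of bay_seat. Pinch it across its thickness from above and move it along the unit's y
- green: Loose green cartridge, 94 mm high, 0.15 to 0.31 kg; origin at the centre of its underside, z up. Body 40 mm (x) by 56 mm (y) by 46 mm high; centred on top a black upright loop handle 34 mm wide (y), 12 mm thick (x), 48 mm high; its opening is 22 mm wide, 40 mm high, under an 8 mm top bar
- green_mid (a point): Centre of the green cartridge, 47 mm above its underside. It starts hanging by the loop, underside 68 mm above the table, x axis along the hook arm. It can be pinched from above across the loop's two sides (along its y), e.g. 27 mm above this point
- green_hook (a point): On the axis of the arm that holds the green cartridge, 150 mm above the table; x along the arm, from free tip to post. Arm: 8 mm round bar; 30 mm to -x its free end turns up to 18 mm above the arm's axis, so raise the loop 14 to 32 mm, then draw it off to -x. Post (12 mm thick, 152 mm high) 50 mm to +x, on a fixed steel base 130 mm (x) by 90 mm (y) by 12 mm
- blue_mid (a point): Centre of the spare blue cartridge, same shape as the green one, hanging on an identical stand about 150 mm to the left or right of the green one. To be left alone
- jug: Teal plastic jug, 81 by 117 by 180 mm high, loose bystander; origin under its centre
- brush: Blue scrubbing brush with white bristles, 55 by 150 by 38 mm, lying bristles down on the table beyond the unit; loose bystander; origin under its centre
- pot: Black plastic bowl, 90 mm wide and 50 mm high, loose bystander; origin under its centre
There are look-alikes about, which are no part of the job. What is meant by the green is not orange, pink or red, and is the larger of those in its own colour.

How it is judged:
On the way, in this order (a step that is already met when the one before it is completed fails the run):
1. the cover is slid back, clear of the bay (at least 85 of its 105 mm) (value of joint cover above 0.085 m), for 0.2 s.
2. the green cartridge stands upright in the locating tray while the cover is open (value of joint cover above 0.07 m and z of green in the frame of bay_seat below 0.004 m and horizontal distance between green and bay_seat below 0.014 m and angle between green's own z axis and vertical below 0.12 rad), for 0.2 s.
At the end, for the whole second after the job is handed in: The cover is fully shut (within 4 mm) and still; the green cartridge stands upright (within 0.12 rad) and at rest on the bay floor inside the locating tray (underside within 4 mm of the floor, centre within 14 mm of the tray's centre) (value of joint cover below 0.004 m and velocity of joint cover below 0.01 m/s and z of green in the frame of bay_seat between -0.004 and 0.004 m and horizontal distance between green and bay_seat below 0.014 m and angle between green's own z axis and vertical below 0.12 rad and linear speed of green below 0.02 m/s); the robot touches nothing.
It fails at once if the green cartridge is dropped (moving faster than 0.7 m/s while the fingers do not touch it: a fall of about 25 mm) (contact force between the fingers and green below 0.05 N and linear speed of green above 0.7 m/s).
It fails at once if the blue cartridge is disturbed (moved more than 30 mm) (distance of blue_mid from where it was at the start of the episode above 0.03 m).
It fails at once if the jug, brush or bowl is pushed more than 30 mm (distance of any of jug, brush, pot from where it was at the start of the episode above 0.03 m).
It also fails if it takes over 69 s, if anything falls off the work surface, if the arm or the gripper's body presses on something with over 40 N, if the wrist force passes 120 N, or if a joint passes its speed limit or range.

## Robot

A 6-joint arm with a two-finger parallel gripper is mounted at the origin on the work surface. World frame = base frame: x ahead of the robot, y to its left, z up, the work surface at z = 0. Lengths are in m, angles in rad, forces in N, time in s.
With the tool pointing down it reaches from about 0.35 to 0.975 m from the base axis. Payload 4.9 kg.
Tool frame: the origin (TCP) lies midway between the tips of the shut fingers; the grasp point (between the pads) lies 19 mm behind it; z points along the fingers, y is the direction in which the jaws open and shut (so a half turn about z gives the same grasp; the last joint's range is limited). The gripper opens to 85 mm and grips with 20 to 120 N. Pads are 22 mm wide; open, the fingers measure 114 mm over their backs; the gripper's body (76 mm by 85 mm) begins 54 mm behind the grasp point. The pads swing forward as they close: fully open they stand 13 mm farther back than shut.
Start: joints at [0.993, 0.053, 1.613, -0, 1.476, -0.119], TCP at [0.277, 0.56, 0.231] pointing down, gripper open.
Joint ranges: [-3.01, 3.01], [-1.01, 2.22], [0.06, 2.58], [-1.02, 4.17], [0.09, 2.62], [-3.14, 3.14]. Speed limits (rad/s): [2.57, 2.57, 3.14, 3.14, 3.14, 3.14].

## Interface

Orientations are given as a rotation vector (axis times angle).
In Python, from station import ctrl gives the robot as it stands.
- The arm moves only by the tool play_rows, never from a script. Its argument "motion" is a list that holds one entry, the list of rows, each a list of 7 numbers: the closure, from -1 (fully open) to 1 (shut), then the shift along the tool's x, y, z in cm, then the turn, a rotation vector about the tool's x, y, z in degrees. A call has 1 to 20 rows; each row is the pose to reach, as a shift and turn from the pose measured when the call began, along the tool's axes at that moment; what a row does not reach only later rows make up. A row lasts 1/8 s, in which the tool goes at most 62.5 mm and 10.7 degrees, less where a joint would pass 70% of its speed; a pose out of reach is approached as far as the arm can. A call with a gripper value outside its range is refused whole. The fingers move at their own pace and stop on an object; "newtons" is the grip in N (left out, the last holds). Time passes only in rows, so rows that repeat a pose let the fingers close. It gives the time, the measured TCP pose, the force and the opening at its end, in the units of the state.
- ctrl.get_obs(): the state, without advancing time (a new reading comes with each control period).
- ctrl.get_image(name): name is "side" or "top"; returns a dict with "color" (480x640x3 uint8, red, green, blue), "mtx" (3x3 intrinsics, pixels), "D" ([k1, k2, p1, p2, k3] as OpenCV has them; the pictures are not rectified), "T" (4x4, takes a point from camera to world coordinates). Camera axes: x right, y up, looking along -z (the intrinsics and any distortion apply to the point x, -y, -z); pixel columns grow to the right and rows downward; lengths in m; the calibration is good to about 2 mm. A picture is of the moment at which its call begins. There is no depth.
- ctrl.finish_job(): hands the job in, once; it reports no verdict.
The state is a dict: "t": time; "q": joint angles; "dq": joint speeds; "effort": joint torques, N m; "tool_pos": TCP position; "tool_rot": TCP orientation; "contact_force": force on the tool from outside, world axes, zero at the start; "wrist_torque": the same for the moment, N m; "opening": finger opening in m.
Only numpy, scipy, OpenCV 4.12 (cv2) and the standard library are available. Lean on these libraries where they do the work, as an engineer would, in place of code of your own. Each camera call takes 0.05 s, during which the arm holds its last target.

## Working session

There is one attempt and no reset: what is moved stays moved. The work goes in short steps, Python scripts to look and compute and a tool call to move; the robot and the scene stay as the last step left them, time stands still between calls to the robot, and variables do not carry over. Pictures are saved under pics/ and viewed, and the job is handed in when it is done.

Besides the shell and the picture viewer there is one more tool, called after ">>>" as a command line: name --argument value ..., lists and objects as JSON in quotes. play_rows: Moves the arm, as the interface text tells. Its arguments: {"type":"object","properties":{"motion":{"type":"array"},"newtons":{"type":"number"}},"required":["motion"]}

```bash
mkdir -p pics; python3 - <<'E'
from station import ctrl
import cv2,pickle
o=ctrl.get_obs();print(o)
for n in("side","top"):
    d=ctrl.get_image(n);cv2.imwrite(f"pics/{n}0.png",d["color"][:,:,::-1]);pickle.dump(d,open(f"{n}0.pkl","wb"));print(n,d["mtx"],d["D"],d["T"])
E
```

```text
{'t': 0.0, 'q': array([ 9.92984814e-01,  5.32953275e-02,  1.61431175e+00, -4.75752660e-06,
        1.47596116e+00, -1.18984589e-01]), 'dq': array([ 0.00221111, -0.00054829, -0.00107512, -0.00054481, -0.00059465,
       -0.00054082]), 'effort': array([ 1.59395226e-03, -3.93659127e+01, -3.70189834e+01,  5.65739276e-05,
        6.71503163e-03, -5.53190986e-07]), 'tool_pos': array([0.27646178, 0.55983908, 0.23009055]), 'tool_rot': array([-7.14264886e-01, -3.05862915e+00,  2.91870648e-03]), 'contact_force': array([-0.04421087,  0.29510449,  0.88480591]), 'wrist_torque': array([ 0.00631981, -0.00194225, -0.0509094 ]), 'opening': 0.08548073701042808}
side [[616.84312975   0.         322.03584689]
 [  0.         616.84312975 241.57760446]
 [  0.           0.           1.        ]] [-0.20981703  0.          0.          0.          0.        ] [[ 0.98136793  0.11556944 -0.15349492  0.37468729]
 [-0.19213331  0.59581053 -0.77980421 -1.12413336]
 [ 0.00133236  0.79476633  0.60691409  0.95051137]
 [ 0.          0.          0.          1.        ]]
top [[438.56192525   0.         320.46494304]
 [  0.         438.56192525 243.91622144]
 [  0.           0.           1.        ]] [-0.00155779  0.          0.          0.          0.        ] [[ 0.01326201  0.98947736 -0.14407872  0.38003172]
 [-0.99990543  0.01259914 -0.00551215 -0.00808991]
 [-0.00363888  0.1441382   0.98955088  1.3438521 ]
 [ 0.          0.          0.          1.        ]]
```

View pics/side0.png

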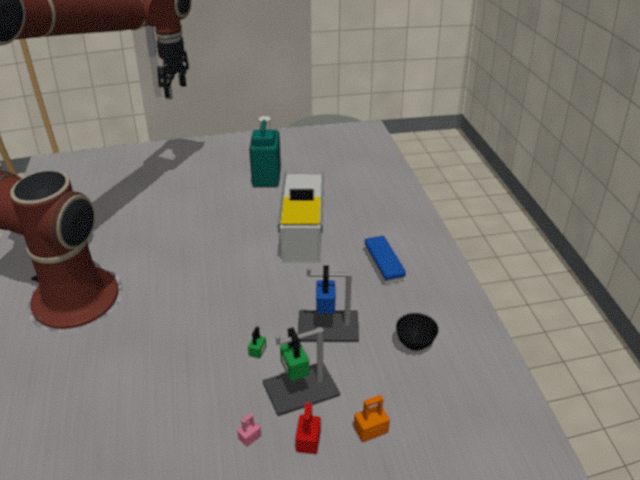

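View pics/top0.png

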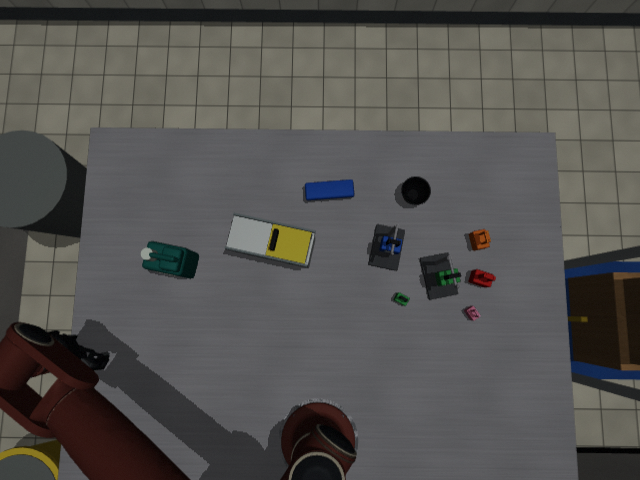

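The candidates, as side pixels, are: the hanging green cartridge (294,358), the small green one on the table (257,346), blue (326,296), red (309,433), orange (372,420) and pink (249,430). I choose the hanging one at (294,358), since it is the larger of the two greens. Next I'll check it in a close crop.

```bash
python3 - <<'E'
import cv2
def crop(src,out,x,y,w,h,s):
    im=cv2.imread(src)[y:y+h,x:x+w]
    im=cv2.resize(im,None,fx=s,fy=s,interpolation=cv2.INTER_CUBIC)
    for k in range(0,w,10):
        cv2.line(im,(k*s,0),(k*s,6 if (x+k)%50 else 14),(255,255,255),1)
        if (x+k)%20==0: cv2.putText(im,str(x+k),(k*s,24),0,.4,(255,255,255),1)
    for k in range(0,h,10):
        cv2.line(im,(0,k*s),(6,k*s),(255,255,255),1)
        if (y+k)%20==0: cv2.putText(im,str(y+k),(8,k*s+4),0,.4,(255,255,255),1)
    cv2.imwrite(out,im)
crop("pics/side0.png","pics/c1.png",240,260,130,100+50,4)
crop("pics/side0.png","pics/c2.png",260,160,100,110,5)
crop("pics/top0.png","pics/c3.png",360,220,140,90,5)
crop("pics/top0.png","pics/c4.png",215,200,120,80,6)
E
```

```text
(no output)
```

View pics/c1.png

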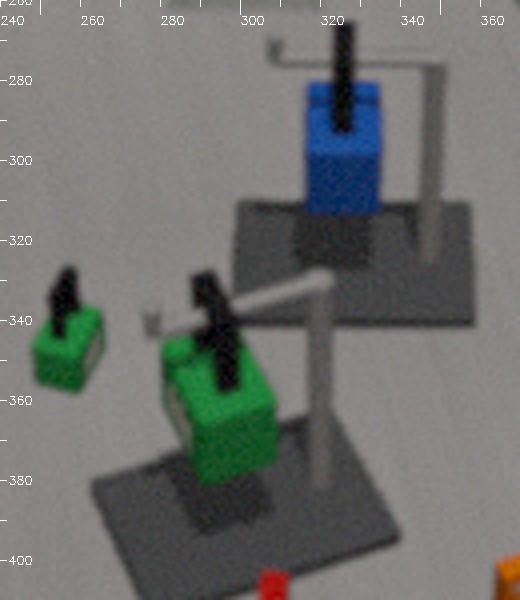

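View pics/c2.png

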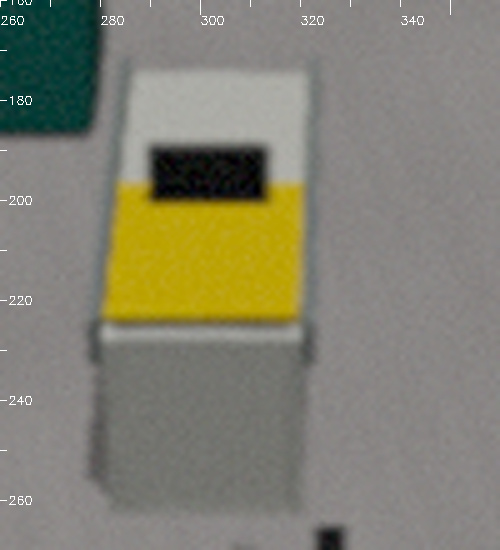

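View pics/c3.png

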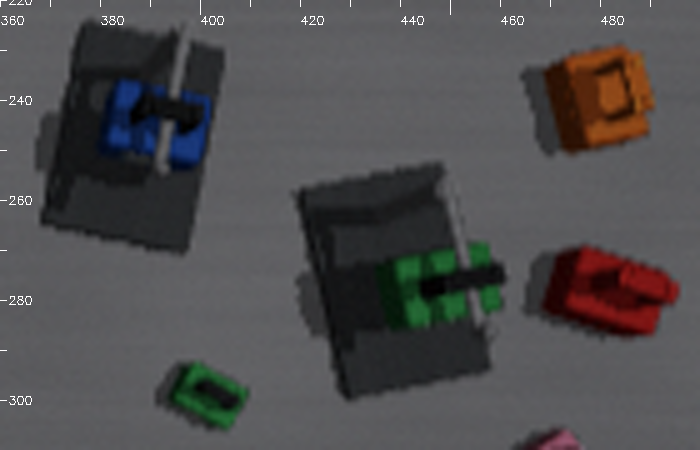

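View pics/c4.png

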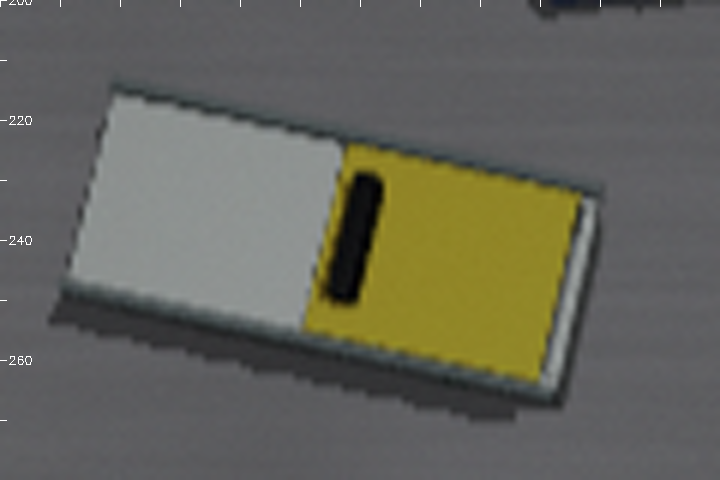

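The crop confirms that the hanging cartridge is the large green one. It sits on the hook arm of the stand, with its loop end at about (291,328) and its body at about (294,360). Now I'll fit the poses.

```bash
cat > h.py <<'E'
import numpy as np,cv2,pickle
from scipy.optimize import least_squares
def proj(d,P):
    P=np.atleast_2d(np.asarray(P,float));T=np.asarray(d["T"]);Pc=(P-T[:3,3])@T[:3,:3]
    Pc=Pc*[1,-1,-1]
    return cv2.projectPoints(Pc.reshape(-1,1,3),np.zeros(3),np.zeros(3),np.asarray(d["mtx"]),np.asarray(d["D"]))[0].reshape(-1,2)
def loc(p,L):
    L=np.atleast_2d(np.asarray(L,float));c,s=np.cos(p[2]),np.sin(p[2])
    return np.c_[p[0]+c*L[:,0]-s*L[:,1],p[1]+s*L[:,0]+c*L[:,1],L[:,2]]
def fit(obs,p0,off=None):
    # obs list of (cam dict, local mm pts, pix)
    def f(p):
        r=[]
        for d,L,px in obs:
            L=np.array(L,float)/1000
            if len(p)>3: L=L+np.c_[np.zeros(len(L)),np.full(len(L),p[3]),np.zeros(len(L))]
            r.append((proj(d,loc(p,L))-np.array(px)).ravel())
        return np.concatenate(r)
    s=least_squares(f,p0,loss="soft_l1");return s.x,f(s.x).reshape(-1,2)
D={n:pickle.load(open(n+"0.pkl","rb")) for n in("side","top")}
def crop(im,out,x,y,w,h,s,polys=()):
    im=cv2.resize(im[y:y+h,x:x+w],None,fx=s,fy=s,interpolation=cv2.INTER_CUBIC)
    for p,col in polys:
        cv2.polylines(im,[np.round((np.array(p)+.5-[x,y])*s).astype(int)],True,col,1)
    for k in range(0,w,20):cv2.putText(im,str(x+k),(k*s,12),0,.4,(255,255,255),1)
    for k in range(20,h,20):cv2.putText(im,str(y+k),(0,k*s+4),0,.4,(255,255,255),1)
    cv2.imwrite(out,im)
def box(x0,x1,y0,y1,z):return np.array([[x0,y0,z],[x1,y0,z],[x1,y1,z],[x0,y1,z]])/1000
E
cat > f.py <<'E'
from h import *
q=lambda o,s,pts:[(o[0]+a/s-.5*(1-1/s)*0-.5,o[1]+b/s-.5) for a,b in pts]
c4=lambda p:q((215,200),6,p);c3=lambda p:q((360,220),5,p);c2=lambda p:q((260,160),5,p);c1=lambda p:q((240,260),4,p)
t,s=D["top"],D["side"]
u,r=fit([(t,[[53,184,115],[53,-56,115],[-53,184,115]],c4([(115,82),(603,187),(62,290)])),
 (s,[[-53,-56,0],[53,-56,0]],c2([(108,512),(298,512)]))],[.4,.1,-.2]);print("unit",u,np.degrees(u[2]));print(r.round(1))
c,r=fit([(t,[[46,-57,113],[-46,-57,113],[46,57,113],[-46,57,113]],c4([(583,192),(540,382),(345,142),(303,330)])),
 (s,[[-46,-57,113],[46,-57,113]],c2([(103,320),(300,320)]))],[*u[:2],u[2]]);print("cover",c,np.degrees(c[2]));print(r.round(1))
print("cover in unit frame",(lambda d:(np.cos(u[2])*d[0]+np.sin(u[2])*d[1],-np.sin(u[2])*d[0]+np.cos(u[2])*d[1]))(c[:2]-u[:2]))
g,r=fit([(t,[[-20,-28,114],[20,-28,114]],c3([(500,312),(488,243)])),
 (s,[[-20,28,114],[20,-28,114],[-20,-28,114],[-20,-28,68],[20,-28,68]],c1([(163,345),(275,402),(203,425),(208,482),(275,462)]))],[.35,-.3,.2]);print("green",g,np.degrees(g[2]));print(r.round(1))
pickle.dump((u,c,g),open("fit.pkl","wb"))
W=(255,0,255);C=(255,255,0)
def P(d,p,L):return proj(d,loc(p,L))
for n,x,y,w,h,sc in(("side",240,160,140,150,5),("top",215,200,120,80,6)):
    crop(cv2.imread(f"pics/{n}0.png"),f"pics/u_{n}.png",x,y,w,h,sc,[(P(D[n],u,box(-53,53,-56,184,115)),W),(P(D[n],u,box(-53,53,-56,184,0)),W),(P(D[n],c,box(-46,46,-57,57,113)),C),(P(D[n],c,box(-30,30,34,46,143)),C)])
for n,x,y,w,h,sc in(("side",240,310,120,100,6),("top",400,235,90,80,7)):
    crop(cv2.imread(f"pics/{n}0.png"),f"pics/g_{n}.png",x,y,w,h,sc,[(P(D[n],g,box(-20,20,-28,28,114)),W),(P(D[n],g,box(-20,20,-28,28,68)),W),(P(D[n],g,box(-6,6,-17,17,162)),C),(P(D[n],g,box(-6,6,-17,17,114)),C),(P(D[n],g,[[-.03,0,.150],[.05,0,.150]]),(255,255,255))])
E
python3 f.py
```

```text
unit [ 0.55681924  0.08022354 -0.20824327] -11.931460466394123
[[-0.3 -0.7]
 [ 0.1 -0.1]
 [-0.7  0.4]
 [-3.3  0.3]
 [ 2.2  0.8]]
cover [ 0.56066855  0.08937215 -0.19793258] -11.340701550135826
[[-0.1  0. ]
 [ 0.2 -0.2]
 [ 0.6  0.1]
 [ 0.3  0.1]
 [-0.1 -1. ]
 [-0.  -0.8]]
cover in unit frame (np.float64(0.0018747520305338545), np.float64(0.009746773077177669))
green [ 0.47297944 -0.36291839  0.17996613] 10.311299987842741
[[ 0.9 -0.6]
 [ 0.3 -0.8]
 [-1.4 -2.1]
 [ 1.5 -1. ]
 [-1.5 -0.7]
 [-1.9  1.6]
 [ 1.8  0.6]]
```

View pics/u_side.png

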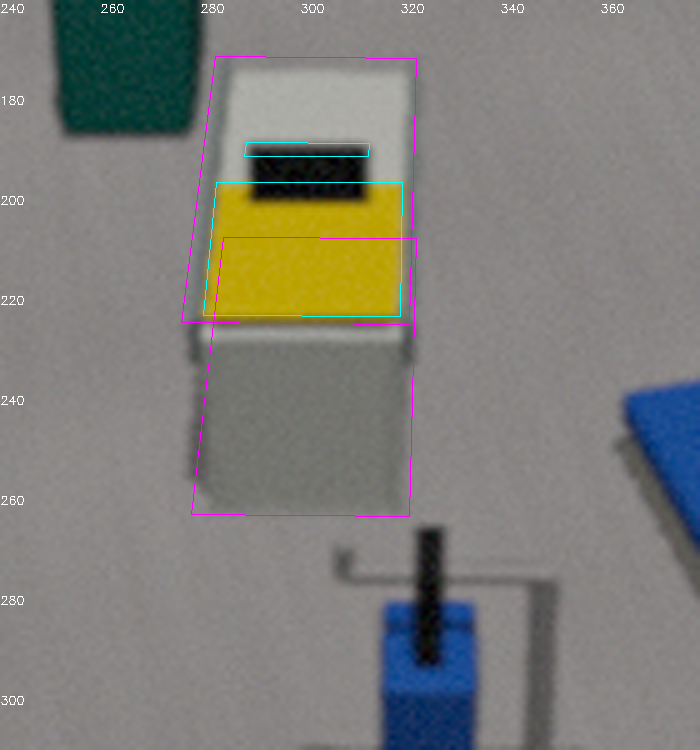

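View pics/u_top.png

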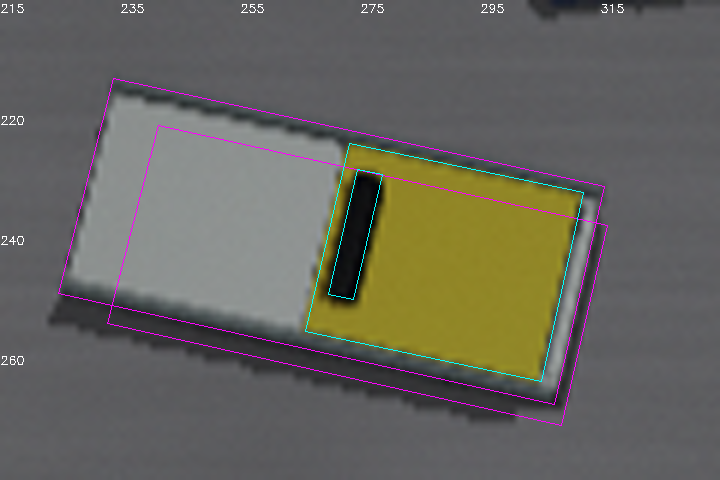

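View pics/g_side.png

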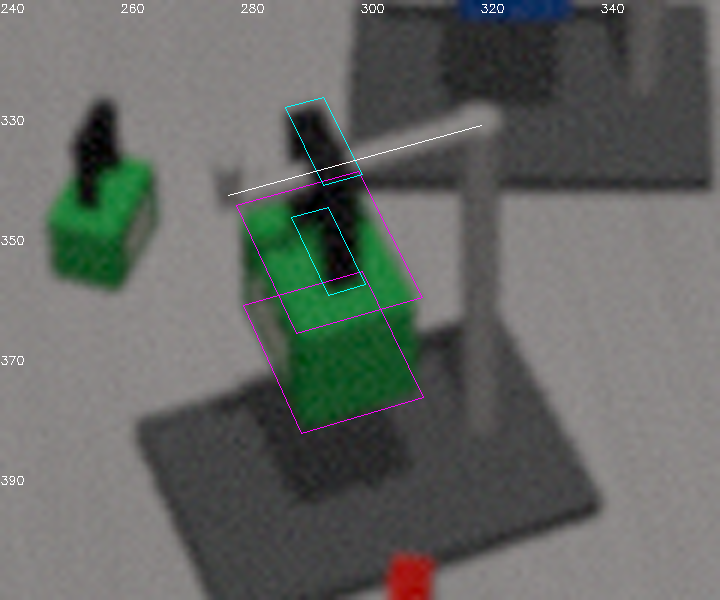

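View pics/g_top.png

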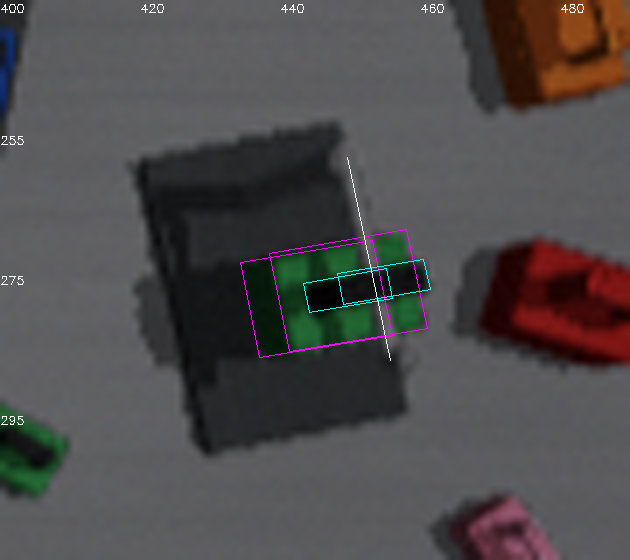

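```bash
cat > f2.py <<'E'
from h import *
t,s=D["top"],D["side"]
q=lambda o,sc,pts:[(o[0]+a/sc-.5,o[1]+b/sc-.5) for a,b in pts]
B=[[65,-45,12],[65,45,12],[-65,45,12],[-65,-45,12]]
# top crop g_top (400,235,7)   side crop g_side (240,310,6)
b,r=fit([(t,B,q((400,235),7,[(342,125),(138,163),(205,452),(405,410)])),
 (s,[B[0],B[1],B[2]],q((240,310),6,[(600,503),(497,308),(138,425)]))],[.47,-.33,.2]);print(b,np.degrees(b[2]));print(r.round(1))
E
python3 f2.py
```

```text
[ 0.48192975 -0.36187122  0.19530361] 11.190072335905004
[[ 0.4 -0.5]
 [ 0.8 -0.6]
 [ 0.4  0.3]
 [ 1.   0.8]
 [ 0.7 -0.6]
 [ 0.  -0.6]
 [-1.5 -1.6]]
```

```bash
cat > pl.py <<'E'
import numpy as np
from scipy.spatial.transform import Rotation as R
from station import ctrl
def plan(pos,yang,show=True):
    """pos world, yang = desired world angle (rad) of tool y (mod pi)"""
    o=ctrl.get_obs();R0=R.from_rotvec(o["tool_rot"]);p=np.array(o["tool_pos"])
    y0=R0.as_matrix()[:,1];a0=np.arctan2(y0[1],y0[0])
    for k in (0,1):
        y=np.array([np.cos(yang+k*np.pi),np.sin(yang+k*np.pi),0]);z=np.array([0,0,-1.]);x=np.cross(y,z)
        Rt=R.from_matrix(np.c_[x,y,z]);t=(R0.inv()*Rt).as_rotvec(degrees=True)
        print("k",k,"shift cm",(R0.inv().apply(np.array(pos)-p)*100).round(2),"turn",t.round(1))
    print("t",round(o["t"],2),"pos",p.round(4),"yang",np.degrees(a0).round(1),"q",np.round(o["q"],2),"open",round(o["opening"],4),"F",np.round(o["contact_force"],1))
E
python3 - <<'E'
from pl import *
plan([.5686,.1286,.20],np.pi/2-.20)
plan([.5686,.1286,.118],np.pi/2-.20)
E
```

```text
k 0 shift cm [-45.29 -25.73   3.06] turn [ -0.1  -0.  -14.8]
k 1 shift cm [-45.29 -25.73   3.06] turn [-0.000e+00  1.000e-01  1.652e+02]
t 0.1 pos [0.2765 0.5599 0.2302] yang 63.7 q [ 0.99  0.05  1.61  0.    1.48 -0.12] open 0.0853 F [-0.1  0.5  0.3]
k 0 shift cm [-45.29 -25.71  11.26] turn [ -0.1  -0.  -14.8]
k 1 shift cm [-45.29 -25.71  11.26] turn [-0.000e+00  1.000e-01  1.652e+02]
t 0.1 pos [0.2765 0.5599 0.2302] yang 63.7 q [ 0.99  0.05  1.61  0.    1.48 -0.12] open 0.0853 F [-0.1  0.5  0.3]
```

>>> play_rows --motion '[[[-1, -5, -2.8, 0.3, 0, 0, -1.6], [-1, -10, -5.7, 0.6, 0, 0, -3.3], [-1, -15, -8.5, 0.9, 0, 0, -5], [-1, -20, -11.4, 1.2, 0, 0, -6.6], [-1, -25, -14.2, 1.5, 0, 0, -8.2], [-1, -30, -17, 1.8, 0, 0, -9.9], [-1, -35, -19.9, 2.1, 0, 0, -11.5], [-1, -40, -22.7, 2.5, 0, 0, -13], [-1, -45.3, -25.7, 3.0, 0, 0, -14.8], [-1, -45.3, -25.7, 3.0, 0, 0, -14.8], [-1, -45.3, -25.7, 3.0, 0, 0, -14.8], [-1, -45.3, -25.7, 3.0, 0, 0, -14.8]]]' --newtons 40

```text
t: 1.6
tool_pos: [0.5681, 0.13, 0.2005]
tool_rot: [-0.312, -3.125, 0.002]
contact_force: [0.1, -0.1, -0.2]
opening: 0.085
```

```bash
python3 - <<'E'
from pl import *
import cv2,h
for n,(x,y,w,hh,s) in dict(side=(250,120,110,120,5),top=(215,180,120,90,6)).items():
    d=ctrl.get_image(n);im=d["color"][:,:,::-1].copy();cv2.imwrite(f"pics/{n}1.png",im);h.crop(im,f"pics/k1_{n}.png",x,y,w,hh,s)
plan([.5686,.1286,.118],np.pi/2-.20)
E
```

```text
k 0 shift cm [-0.07 -0.12  8.27] turn [-0.1 -0.   0.1]
k 1 shift cm [-0.07 -0.12  8.27] turn [ 0.000e+00 -1.000e-01 -1.799e+02]
t 1.7 pos [0.5682 0.13   0.2007] yang 78.6 q [ 0.1  -0.03  1.74 -0.    1.42 -1.27] open 0.0851 F [ 0.3  0.1 -0. ]
```

View pics/k1_side.png

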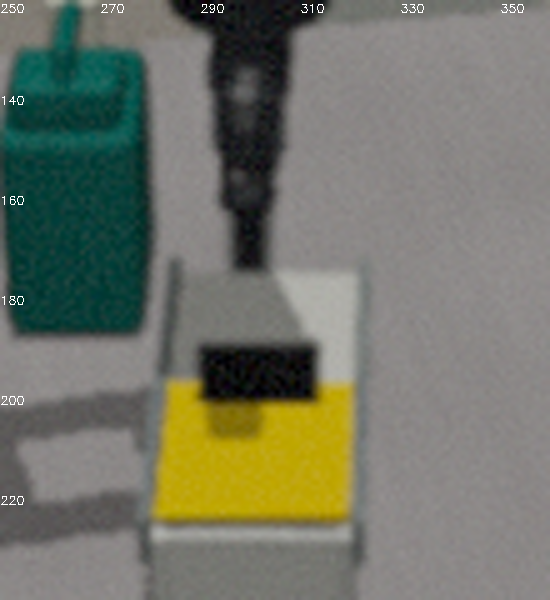

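View pics/k1_top.png

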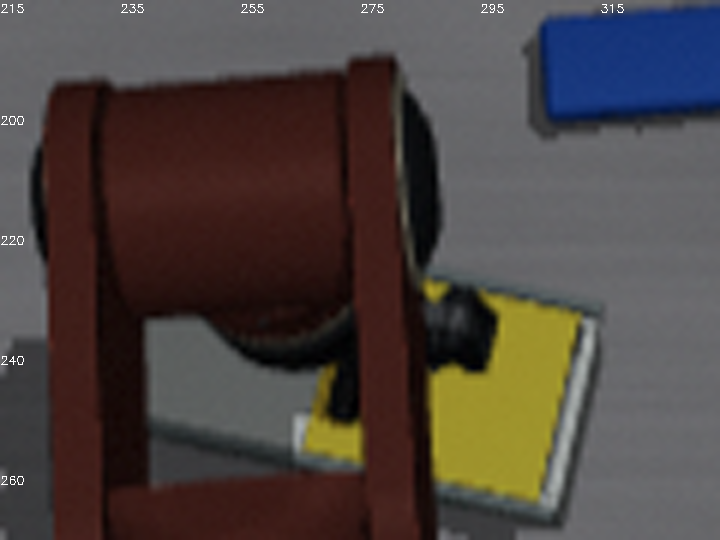

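The side view shows the finger at x≈299, just behind the rib (290–313, rows 189–200). The jaws straddle it well, so I'll descend and pinch.

>>> play_rows --motion '[[[-1, -0.1, -0.1, 3, 0, 0, 0], [-1, -0.1, -0.1, 6, 0, 0, 0], [-1, -0.1, -0.1, 8.2, 0, 0, 0], [-1, -0.1, -0.1, 8.2, 0, 0, 0], [0, -0.1, -0.1, 8.2, 0, 0, 0], [0.5, -0.1, -0.1, 8.2, 0, 0, 0], [1, -0.1, -0.1, 8.2, 0, 0, 0], [1, -0.1, -0.1, 8.2, 0, 0, 0], [1, -0.1, -0.1, 8.2, 0, 0, 0], [1, -0.1, -0.1, 8.2, 0, 0, 0]]]' --newtons 40

```text
t: 2.95
tool_pos: [0.5693, 0.1288, 0.1194]
tool_rot: [0.312, 3.126, -0.002]
contact_force: [-1.2, -0.4, 3.8]
opening: 0.011
```

>>> play_rows --motion '[[[1, 0, 1, 0, 0, 0, 0], [1, 0, 2.5, 0, 0, 0, 0], [1, 0, 4, 0, 0, 0, 0], [1, 0, 5.5, 0, 0, 0, 0], [1, 0, 7, 0, 0, 0, 0], [1, 0, 8.2, 0, 0, 0, 0], [1, 0, 9, 0, 0, 0, 0], [1, 0, 9.1, 0, 0, 0, 0], [1, 0, 9.1, 0, 0, 0, 0]]]'

```text
t: 4.08
tool_pos: [0.5879, 0.2186, 0.1194]
tool_rot: [0.312, 3.124, 0.001]
contact_force: [6.8, 1.3, 0.6]
opening: 0.0113
```

```bash
python3 - <<'E'
from pl import *
import cv2,h
d=ctrl.get_image("side");im=d["color"][:,:,::-1].copy();h.crop(im,f"pics/k2_side.png",250,120,110,120,5)
plan([.5686,.1286,.118],np.pi/2-.20)
E
```

```text
k 0 shift cm [ 0.11 -9.2   0.13] turn [0.1 0.1 0. ]
k 1 shift cm [ 0.11 -9.2   0.13] turn [-2.0e-01  1.0e-01 -1.8e+02]
t 4.12 pos [0.5879 0.2186 0.1194] yang 78.6 q [ 0.24  0.15  1.7   0.    1.29 -1.13] open 0.0109 F [ 5.6  1.  -0.1]
```

View pics/k2_side.png

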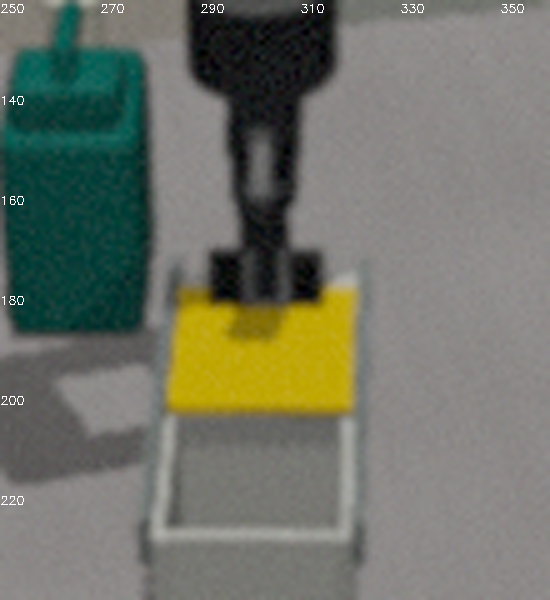

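>>> play_rows --motion '[[[0.5, 0, 0, 0, 0, 0, 0], [0, 0, 0, 0, 0, 0, 0], [-1, 0, 0, 0, 0, 0, 0], [-1, 0, 0, 0, 0, 0, 0], [-1, 0, 0, -3, 0, 0, 0], [-1, 0, 0, -8, 0, 0, 0], [-1, 0, 0, -13, 0, 0, 0], [-1, 0, 0, -16, 0, 0, 0], [-1, 0, 0, -16, 0, 0, 0]]]'

```text
t: 5.25
tool_pos: [0.5891, 0.2189, 0.2835]
tool_rot: [0.312, 3.118, 0.005]
contact_force: [0.5, 0.7, 0.5]
opening: 0.0855
```

```bash
python3 - <<'E'
from pl import *
plan([.473,-.3625,.22],np.pi/2+.19)
E
```

```text
k 0 shift cm [ -0.08 -59.31   6.11] turn [  0.1   0.5 -22.3]
k 1 shift cm [ -0.08 -59.31   6.11] turn [  0.7  -0.2 157.7]
t 5.25 pos [0.5891 0.2189 0.2835] yang 78.6 q [ 0.24  0.03  1.55  0.    1.55 -1.13] open 0.0855 F [0.5 0.7 0.5]
```

>>> play_rows --motion '[[[-1, 0, -4, 0, 0, 0, -1.5], [-1, 0, -9, 0, 0, 0, -3], [-1, 0, -14, 0, 0, 0, -5], [-1, 0, -19, 0, 0, 0, -7], [-1, 0, -24, 0, 0, 0, -9], [-1, 0, -29, 0, 0, 0, -11], [-1, 0, -34, 0, 0, 0, -13], [-1, 0, -39, 0, 0, 0, -15], [-1, 0, -44, 0, 0, 0, -17], [-1, 0, -49, 1, 0, 0.2, -19], [-1, 0, -54, 3, 0, 0.4, -21], [-1, -0.1, -59.3, 6, 0, 0.5, -22.3], [-1, -0.1, -59.3, 6, 0, 0.5, -22.3], [-1, -0.1, -59.3, 6, 0, 0.5, -22.3], [-1, -0.1, -59.3, 6, 0, 0.5, -22.3]]]'

```text
t: 7.12
tool_pos: [0.4738, -0.3615, 0.2217]
tool_rot: [-0.3, 3.126, 0.003]
contact_force: [-0.8, -0.5, 0.4]
opening: 0.0852
```

```bash
python3 - <<'E'
from pl import *
import cv2,h
for n,(x,y,w,hh,s) in dict(side=(240,230,140,140,5),top=(215,190,120,90,6)).items():
    d=ctrl.get_image(n);im=d["color"][:,:,::-1].copy();cv2.imwrite(f"pics/{n}3.png",im);h.crop(im,f"pics/k3_{n}.png",x,y,w,hh,s)
im=cv2.imread("pics/top3.png");h.crop(im,"pics/k3b.png",380,220,110,90,6)
im=cv2.imread("pics/side3.png");h.crop(im,"pics/k3c.png",260,150,90,90,6)
plan([.473,-.3625,.121],np.pi/2+.19)
E
```

```text
k 0 shift cm [ 0.12 -0.08 10.11] turn [0.1 0.1 0.1]
k 1 shift cm [ 0.12 -0.08 10.11] turn [-1.000e-01  1.000e-01 -1.799e+02]
t 7.22 pos [ 0.474  -0.3616  0.2221] yang 101.0 q [-0.78 -0.01  1.69  0.    1.46 -2.54] open 0.0852 F [-0.3 -0.1  0.9]
```

View pics/k3_side.png

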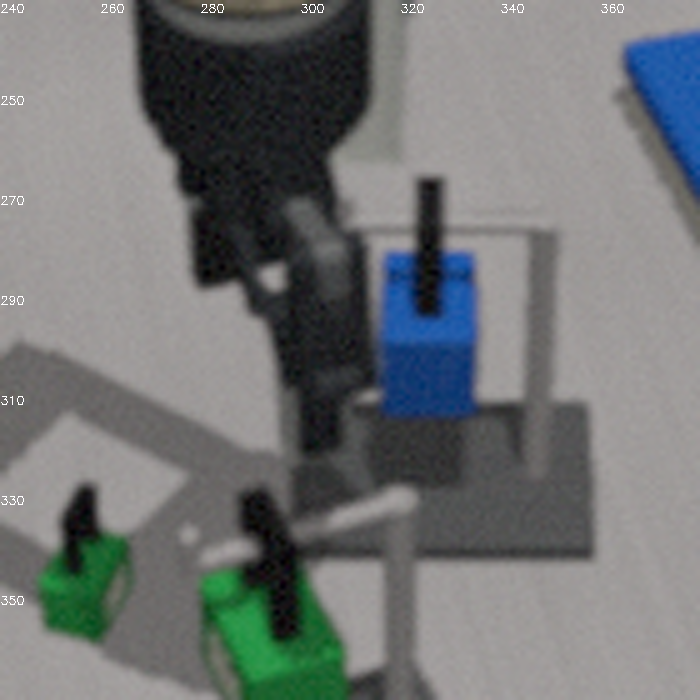

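View pics/k3_top.png

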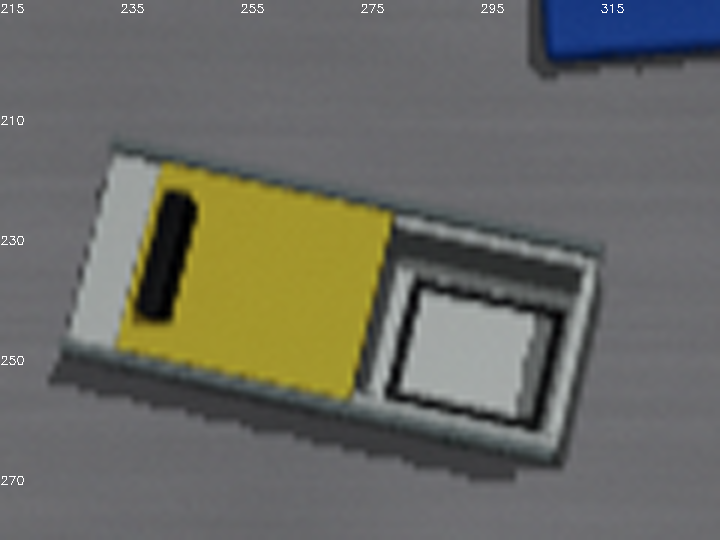

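View pics/k3b.png

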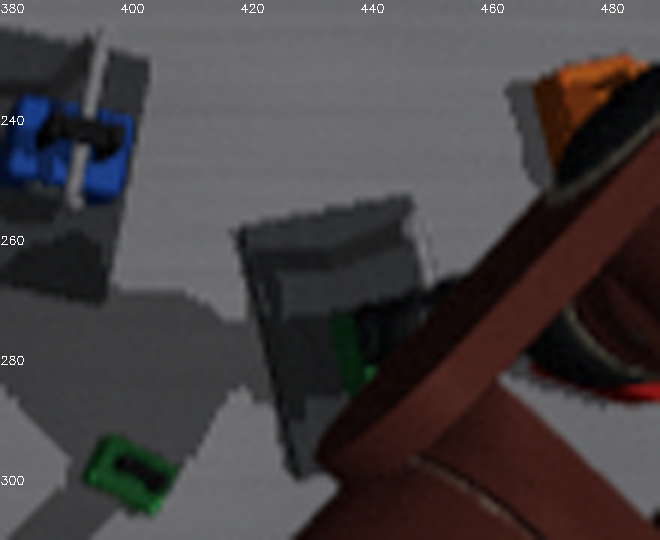

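View pics/k3c.png

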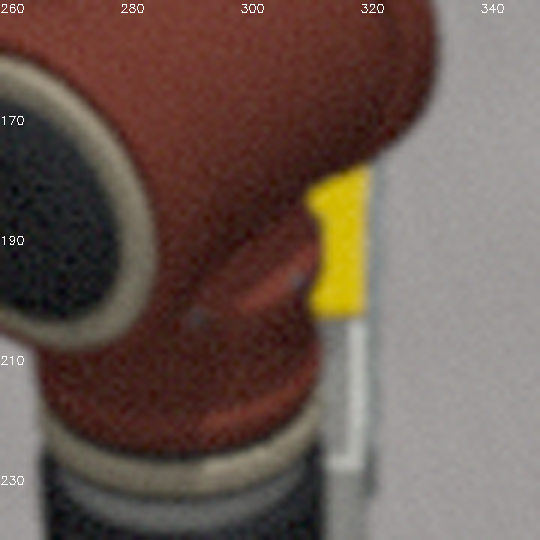

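```bash
python3 - <<'E'
from h import *
t,s=D["top"],D["side"]
q=lambda o,sc,pts:[(o[0]+a/sc-.5,o[1]+b/sc-.5) for a,b in pts]
p,r=fit([(t,[[32,40,16],[32,-40,16],[-32,-40,16],[-32,40,16]],q((215,190),6,[(413,277),(568,313),(540,431),(387,395)]))],[.56,.08,-.2]);print("tray",p,np.degrees(p[2]));print(r.round(1))
p2,r=fit([(t,[[53,184,115],[53,-56,115],[-53,184,115],[-53,-56,115]],q((215,190),6,[(113,143),(603,246),(62,350),(556,468)]))],[.56,.08,-.2]);print("rails",p2,np.degrees(p2[2]));print(r.round(1))
c,r=fit([(t,[[46,-57,113],[-46,-57,113],[46,57,113],[-46,57,113]],q((215,190),6,[(392,211),(353,400),(160,162),(117,348)]))],p);print("cover",c);print(r.round(1))
u=p;d=c[:2]-u[:2];print("cover in tray",np.cos(u[2])*d[0]+np.sin(u[2])*d[1],-np.sin(u[2])*d[0]+np.cos(u[2])*d[1])
# finger check
g=np.array([.474,-.3616,np.radians(11)])
print(proj(s,loc(g,[[0,-.0425,.235],[0,.0425,.235],[-.011,-.0425,.235],[.011,-.0425,.235]])))
E
```

```text
tray [ 0.55830793  0.07998283 -0.21133061] -12.108351905162737
[[ 0.4 -0.2]
 [-0.  -0.4]
 [-0.1  0.2]
 [-0.2  0.4]]
rails [ 0.55617804  0.07952835 -0.20649988] -11.831571781529696
[[ 0.2 -0.5]
 [ 0.3  0.3]
 [-0.5  0.8]
 [-0.1 -0.5]]
cover [ 0.57935721  0.17940909 -0.19279649]
[[ 0.3 -0.1]
 [-0.3 -0.3]
 [ 0.1  0.1]
 [-0.2  0.3]]
cover in tray -0.00027476608659004337 0.10162961699489419
[[301.38670619 318.51827948]
 [284.26723292 286.77073683]
 [295.12157351 320.26535079]
 [307.61587086 316.77788538]]
```

```bash
python3 - <<'E'
from h import *
im=cv2.imread("pics/side3.png");im=np.clip((im.astype(float)/255)**.5*255,0,255).astype(np.uint8)
s=D["side"];g=np.array([.474,-.3616,np.radians(11)])
crop(im,"pics/k3d.png",265,270,80,90,8,[(proj(s,loc(g,[[-.011,-.0425,.235],[.011,-.0425,.235],[.011,-.0425,.270],[-.011,-.0425,.270]])),(255,0,255)),
 (proj(s,loc([.473,-.3625,.19],box(-6,6,-17,17,162))),(255,255,0)),(proj(s,loc([.473,-.3625,.19],box(-20,20,-28,28,114))),(255,255,0))])
E
```

```text
(no output)
```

View pics/k3d.png

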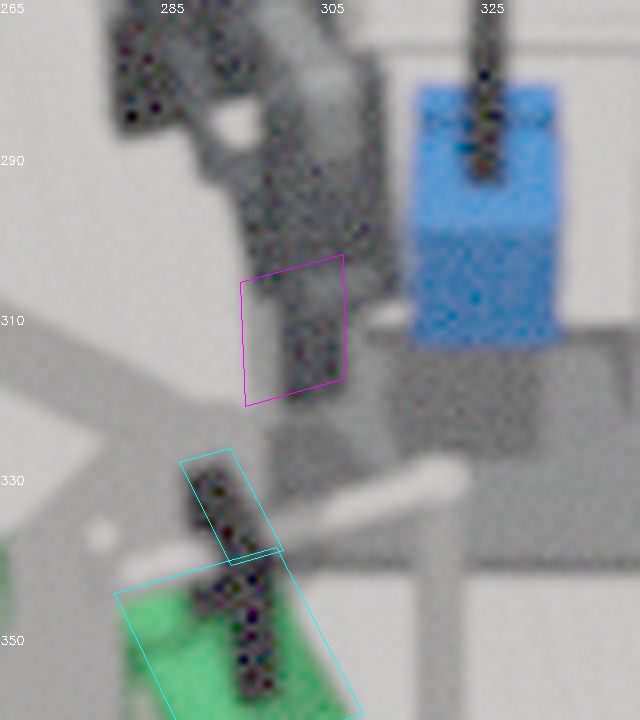

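>>> play_rows --motion '[[[-1, 0.3, -0.1, 3, 0, 0, 0], [-1, 0.3, -0.1, 6, 0, 0, 0], [-1, 0.3, -0.1, 9, 0, 0, 0], [-1, 0.3, -0.1, 10.1, 0, 0, 0], [-1, 0.3, -0.1, 10.1, 0, 0, 0], [-1, 0.3, -0.1, 10.1, 0, 0, 0]]]'

```text
t: 7.98
tool_pos: [0.4722, -0.3637, 0.1231]
tool_rot: [-0.301, 3.124, -0.002]
contact_force: [0.3, -0.3, -0.3]
opening: 0.0857
```

```bash
python3 - <<'E'
from pl import *
from h import *
d=ctrl.get_image("side");im=d["color"][:,:,::-1].copy();im=np.clip((im.astype(float)/255)**.5*255,0,255).astype(np.uint8)
crop(im,"pics/k4.png",255,290,90,95,8)
plan([.473,-.3625,.121],np.pi/2+.19)
E
```

```text
k 0 shift cm [-0.1   0.12  0.21] turn [-0.1  0.2  0.1]
k 1 shift cm [-0.1   0.12  0.21] turn [-3.000e-01 -1.000e-01 -1.799e+02]
t 8.03 pos [ 0.4722 -0.3638  0.1231] yang 101.0 q [-0.78  0.07  1.78  0.    1.29 -2.55] open 0.0853 F [ 0.2 -0.1 -0.3]
```

View pics/k4.png

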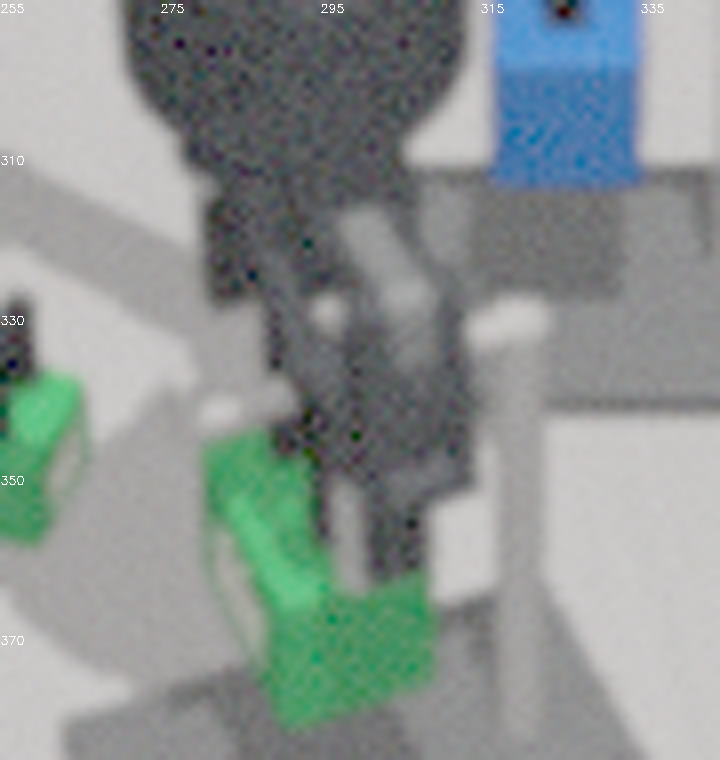

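The pink-grey strip plus the black part make up the full 22 mm pad (zoomed x 330–430, centre ≈302). Once I allow for the depth offset, it lines up with the near face of the green body (centre ≈299–300). I'll close on it.

>>> play_rows --motion '[[[-0.6, 0, 0, 0.1, 0, 0, 0], [-0.2, 0, 0, 0.1, 0, 0, 0], [0.1, 0, 0, 0.1, 0, 0, 0], [0.4, 0, 0, 0.1, 0, 0, 0], [1, 0, 0, 0.1, 0, 0, 0], [1, 0, 0, 0.1, 0, 0, 0], [1, 0, 0, 0.1, 0, 0, 0]]]' --newtons 60

```text
t: 8.9
tool_pos: [0.4723, -0.364, 0.1224]
tool_rot: [-0.3, 3.124, -0.003]
contact_force: [-0.7, -1.3, 2.5]
opening: 0.0332
```

>>> play_rows --motion '[[[1, 0, 0, -0.5, 0, 0, 0], [1, 0, 0, -1.2, 0, 0, 0], [1, 0, 0, -1.9, 0, 0, 0], [1, 0, 0, -2.3, 0, 0, 0], [1, 0, 0, -2.3, 0, 0, 0], [1, 0, 0, -2.3, 0, 0, 0]]]'

```text
t: 9.65
tool_pos: [0.4721, -0.3638, 0.1452]
tool_rot: [-0.301, 3.124, -0.002]
contact_force: [-0.2, -0.5, -2.5]
opening: 0.0332
```

```bash
python3 - <<'E'
from pl import *
from h import *
d=ctrl.get_image("side");im=d["color"][:,:,::-1].copy();im=np.clip((im.astype(float)/255)**.5*255,0,255).astype(np.uint8)
crop(im,"pics/k5.png",255,290,90,95,8)
plan([.473,-.3625,.121],np.pi/2+.19)
E
```

```text
k 0 shift cm [-0.11  0.12  2.41] turn [-0.1  0.2  0.1]
k 1 shift cm [-0.11  0.12  2.41] turn [-3.000e-01 -1.000e-01 -1.799e+02]
t 9.7 pos [ 0.4721 -0.3638  0.1451] yang 101.0 q [-0.78  0.05  1.76  0.    1.33 -2.55] open 0.0331 F [ 0.3 -0.1 -1.9]
```

View pics/k5.png

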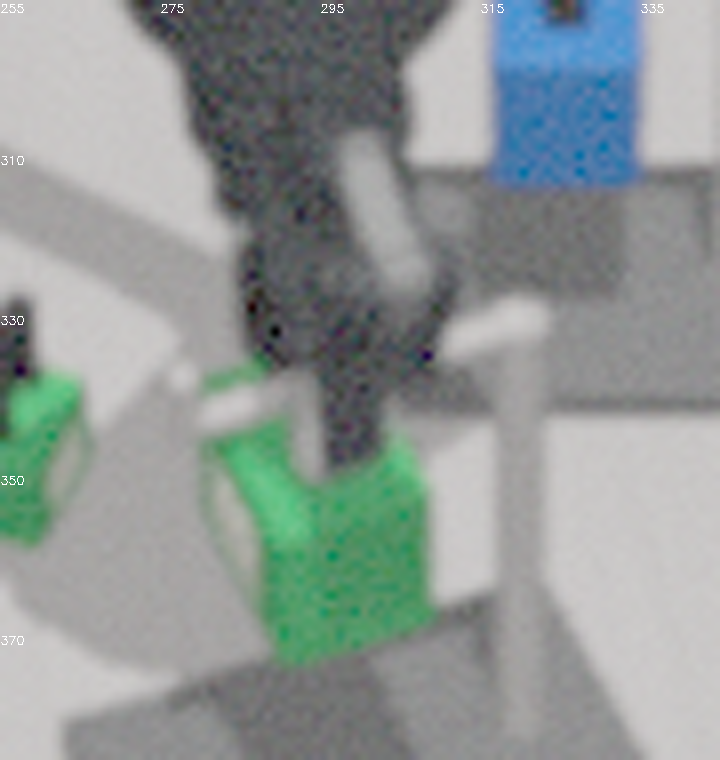

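The cartridge is lifted 23 mm with the body still upright, and the arm passes through the loop (tip at zoomed 225,410). I'll draw it off and then raise it.

>>> play_rows --motion '[[[1, 0.7, 0, 0, 0, 0, 0], [1, 2, 0, 0, 0, 0, 0], [1, 3.3, 0, 0, 0, 0, 0], [1, 4.6, 0, 0, 0, 0, 0], [1, 5.9, 0, 0, 0, 0, 0], [1, 7, 0, 0, 0, 0, 0], [1, 7.2, 0, 0, 0, 0, 0], [1, 7.2, 0, 0, 0, 0, 0], [1, 7.2, 0, -2, 0, 0, 0], [1, 7.2, 0, -5, 0, 0, 0], [1, 7.2, 0, -8, 0, 0, 0], [1, 7.2, 0, -11, 0, 0, 0], [1, 7.2, 0, -14, 0, 0, 0], [1, 7.2, 0, -15, 0, 0, 0], [1, 7.2, 0, -15, 0, 0, 0]]]'

```text
t: 11.58
tool_pos: [0.4013, -0.3776, 0.296]
tool_rot: [-0.301, 3.123, -0.005]
contact_force: [-0.7, 0.7, -2.2]
opening: 0.0338
```

```bash
python3 - <<'E'
from pl import *
from h import *
d=ctrl.get_image("side");im=d["color"][:,:,::-1].copy();im=np.clip((im.astype(float)/255)**.5*255,0,255).astype(np.uint8)
crop(im,"pics/k6.png",220,210,130,110,6)
plan([.558,.080,.24],np.pi/2-.208)
E
```

```text
k 0 shift cm [-24.13  41.88   5.47] turn [-0.   0.2 22.9]
k 1 shift cm [-24.13  41.88   5.47] turn [  -0.2   -0.  -157.1]
t 11.62 pos [ 0.4009 -0.3772  0.2945] yang 101.0 q [-0.89 -0.16  1.71  0.    1.59 -2.65] open 0.0332 F [ 0.3  1.2 -3.2]
```

View pics/k6.png

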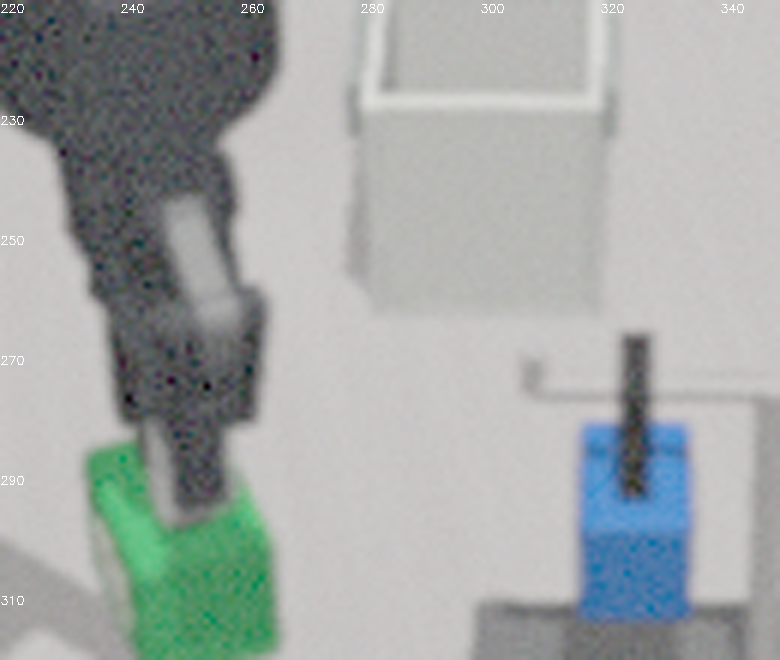

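>>> play_rows --motion '[[[1, -1.2, 2, 0, 0, 0, 1], [1, -3, 5.2, 0, 0, 0, 3], [1, -5.2, 9, 0, 0, 0, 5], [1, -7.5, 13, 0, 0, 0, 7], [1, -9.8, 17, 0, 0, 0, 9], [1, -12.1, 21, 0, 0, 0, 11], [1, -14.4, 25, 0, 0, 0, 13], [1, -16.7, 29, 0, 0, 0, 15], [1, -19, 33, 0, 0, 0, 17], [1, -21.3, 37, 0.5, 0, 0, 19], [1, -23, 40, 2, 0, 0, 21], [1, -24, 41.6, 4, 0, 0, 22.5], [1, -24.2, 41.9, 5.5, 0, 0.2, 22.9], [1, -24.2, 41.9, 5.5, 0, 0.2, 22.9], [1, -24.2, 41.9, 5.5, 0, 0.2, 22.9], [1, -24.2, 41.9, 5.5, 0, 0.2, 22.9]]]'

```text
t: 13.62
tool_pos: [0.5591, 0.0796, 0.2409]
tool_rot: [0.327, 3.123, -0.001]
contact_force: [0.4, 0.2, -2.7]
opening: 0.0329
```

```bash
python3 - <<'E'
from pl import *
from h import *
p=[.5575,.080,-.208]
d=ctrl.get_image("side");im=d["color"][:,:,::-1].copy();im=np.clip((im.astype(float)/255)**.5*255,0,255).astype(np.uint8)
o=ctrl.get_obs();a=[*o["tool_pos"][:2],-.208];zz=o["tool_pos"][2]*1000-54.4
B=[(proj(d,loc(a,b)),c) for b,c in((box(-20,20,-28,28,zz),(255,0,255)),(box(-20,20,-28,28,zz+46),(255,0,255)),)]+[(proj(d,loc(p,box(-53,53,-56,184,115))),(255,255,0))]
crop(im,"pics/k7.png",250,130,100,100,7,B)
d=ctrl.get_image("top");im=d["color"][:,:,::-1].copy();im=np.clip((im.astype(float)/255)**.5*255,0,255).astype(np.uint8)
crop(im,"pics/k7t.png",225,190,110,100,6,[(proj(d,loc(a,b)),c) for b,c in((box(-20,20,-28,28,zz),(255,0,255)),(box(-20,20,-28,28,zz+46),(255,0,255)))])
plan([.5575,.080,.0644],np.pi/2-.208)
E
```

```text
k 0 shift cm [ 0.17 -0.   17.63] turn [-0.   0.1 -0. ]
k 1 shift cm [ 0.17 -0.   17.63] turn [1.0e-01 0.0e+00 1.8e+02]
t 13.72 pos [0.559  0.0798 0.2407] yang 78.1 q [ 0.01 -0.1   1.74 -0.    1.49 -1.35] open 0.0336 F [-0.4  0.1 -1.8]
```

View pics/k7.png

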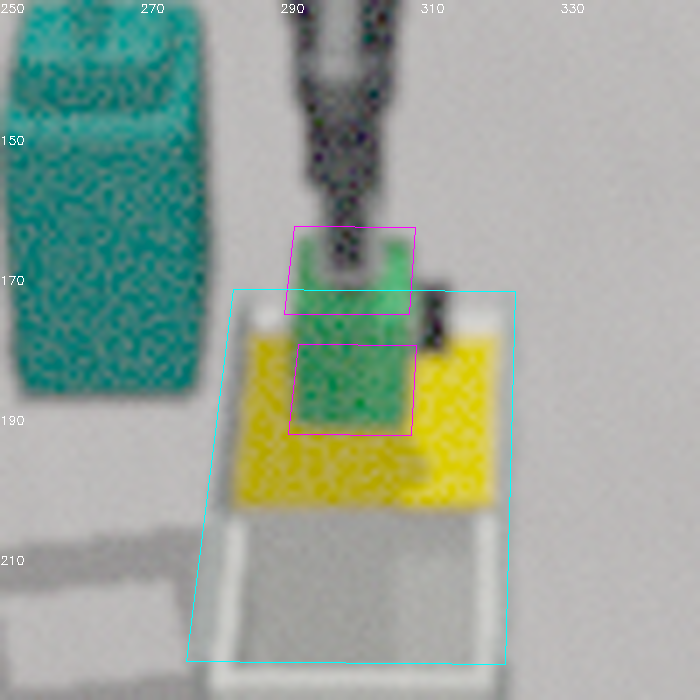

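View pics/k7t.png

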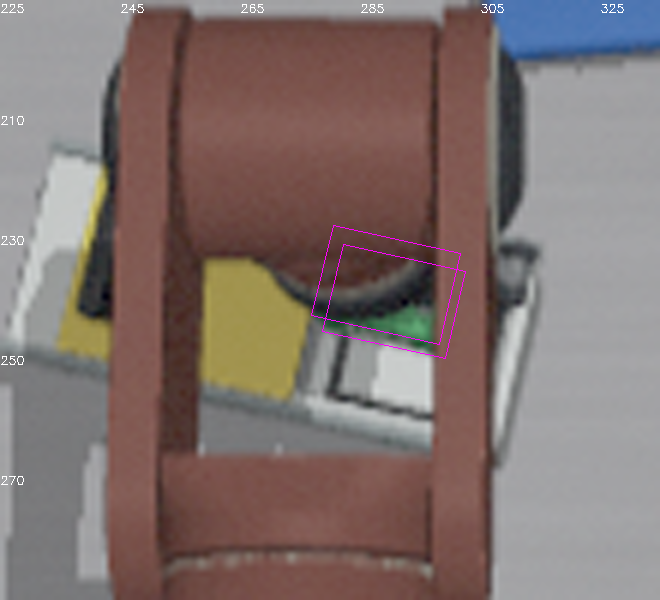

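```bash
python3 - <<'E'
from h import *
s=D["side"]
for x in(.5565,.5583,.5605):
    P=proj(s,loc([x,.080,-.208],np.array([[-41,-50,106],[41,-50,106],[-53,-56,115],[53,-56,115],[-46,44,113],[46,44,113]])/1000));print(x,((P+.5-[250,130])*7).round(0).tolist())
E
```

```text
0.5565 [[221.0, 673.0], [466.0, 675.0], [183.0, 661.0], [502.0, 664.0], [224.0, 499.0], [487.0, 501.0]]
0.5583 [[226.0, 672.0], [472.0, 674.0], [188.0, 660.0], [507.0, 663.0], [229.0, 499.0], [492.0, 501.0]]
0.5605 [[233.0, 671.0], [478.0, 674.0], [194.0, 660.0], [514.0, 663.0], [235.0, 498.0], [498.0, 500.0]]
```

```bash
python3 - <<'E'
from pl import *
from h import *
d=ctrl.get_image("side");im=d["color"][:,:,::-1].copy()
p=[.5583,.080,-.208]
crop(im,"pics/k8.png",272,165,60,60,12,[(proj(d,loc(p,box(-41,41,-50,50,106))),(255,0,255)),(proj(d,loc(p,box(-53,53,-56,184,115))),(255,255,0))])
E
```

```text
(no output)
```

View pics/k8.png

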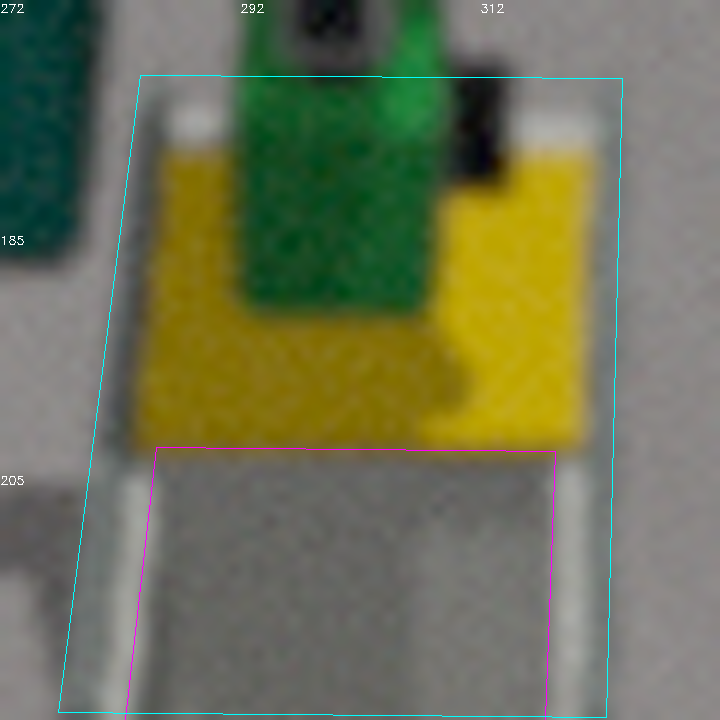

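>>> play_rows --motion '[[[1, 0, 0, 2, 0, 0, 0], [1, 0, 0, 5, 0, 0, 0], [1, 0, 0, 8, 0, 0, 0], [1, 0, 0, 11, 0, 0, 0], [1, 0, 0, 13, 0, 0, 0], [1, 0, 0, 15, 0, 0, 0], [1, 0, 0, 15.5, 0, 0, 0], [1, 0, 0, 15.5, 0, 0, 0], [1, 0, 0, 15.5, 0, 0, 0]]]'

```text
t: 14.9
tool_pos: [0.5601, 0.0798, 0.0869]
tool_rot: [0.326, 3.121, -0.0]
contact_force: [-0.2, -1.0, -1.5]
opening: 0.0329
```

```bash
python3 - <<'E'
from pl import *
from h import *
d=ctrl.get_image("side");im=d["color"][:,:,::-1].copy();im=np.clip((im.astype(float)/255)**.5*255,0,255).astype(np.uint8)
crop(im,"pics/k9.png",265,165,70,65,10)
d=ctrl.get_image("top");im=d["color"][:,:,::-1].copy();im=np.clip((im.astype(float)/255)**.5*255,0,255).astype(np.uint8)
crop(im,"pics/k9t.png",245,200,80,75,9)
plan([.559,.080,.0624],np.pi/2-.208)
E
```

```text
k 0 shift cm [ 0.1  -0.    2.44] turn [ 0.   0.2 -0. ]
k 1 shift cm [ 0.1  -0.    2.44] turn [  0.3  -0.  180. ]
t 15.0 pos [0.5599 0.0798 0.0868] yang 78.1 q [ 0.01  0.04  1.87 -0.    1.22 -1.35] open 0.0334 F [-0.1  0.1 -1.9]
```

View pics/k9.png

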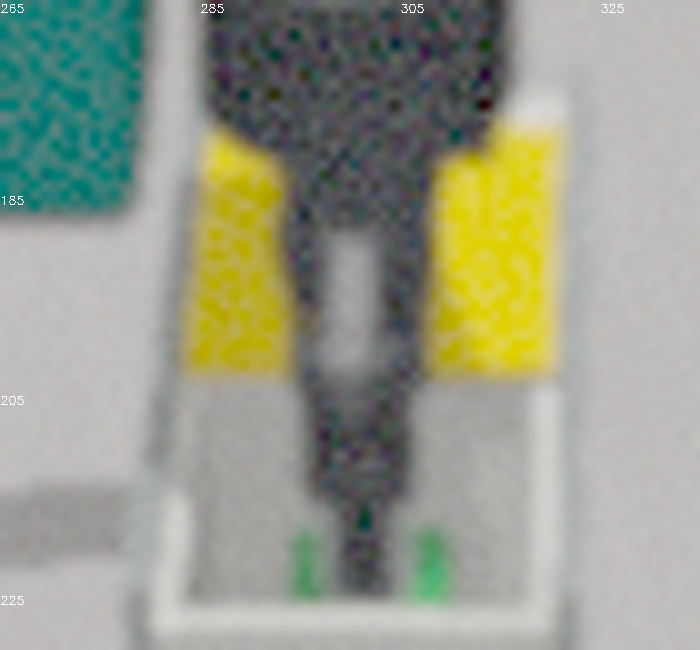

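View pics/k9t.png

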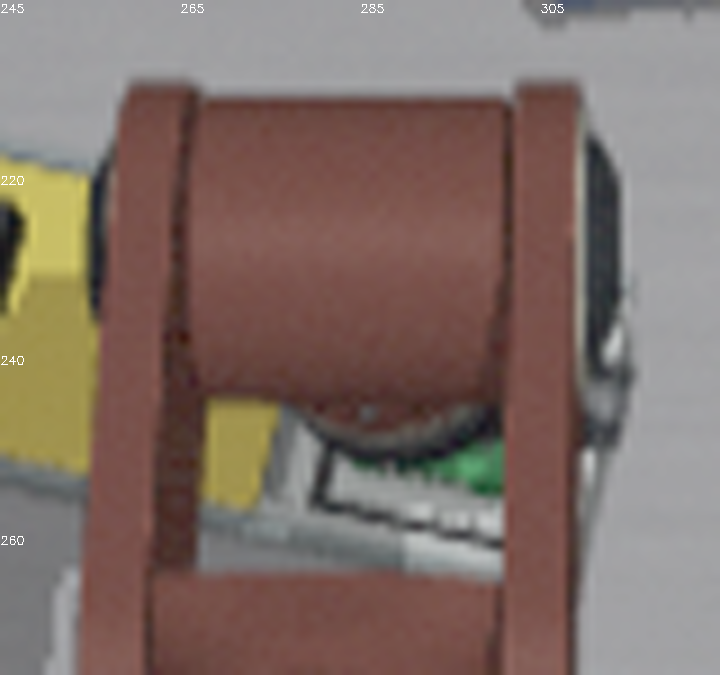

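>>> play_rows --motion '[[[1, 0.1, 0, 0.5, 0, 0.2, 0], [1, 0.2, 0, 1, 0, 0.2, 0], [1, 0.2, 0, 1.5, 0, 0.2, 0], [1, 0.2, 0, 1.9, 0, 0.2, 0], [1, 0.2, 0, 2.1, 0, 0.2, 0], [1, 0.2, 0, 2.1, 0, 0.2, 0], [1, 0.2, 0, 2.1, 0, 0.2, 0]]]'

```text
t: 15.88
tool_pos: [0.5584, 0.0802, 0.0665]
tool_rot: [0.326, 3.124, 0.0]
contact_force: [-3.8, -0.9, 4.5]
opening: 0.0332
```

```bash
python3 - <<'E'
from pl import *
from h import *
d=ctrl.get_image("side");im=d["color"][:,:,::-1].copy();im=np.clip((im.astype(float)/255)**.5*255,0,255).astype(np.uint8)
crop(im,"pics/k10.png",265,165,70,65,10)
d=ctrl.get_image("top");im=d["color"][:,:,::-1].copy();im=np.clip((im.astype(float)/255)**.5*255,0,255).astype(np.uint8)
o=ctrl.get_obs();a=[*o["tool_pos"][:2],-.208];p=[.5583,.080,-.21]
crop(im,"pics/k10t.png",265,230,50,40,15,[(proj(d,loc(a,box(-20,20,-28,28,56))),(255,0,255)),(proj(d,loc(p,box(-27,27,-35,35,16))),(255,255,0)),(proj(d,loc(p,box(-32,32,-40,40,16))),(255,255,0))])
plan([.559,.080,.0624],np.pi/2-.208);print(o["wrist_torque"])
E
```

```text
k 0 shift cm [-0.06 -0.01  0.41] turn [ 0.  0. -0.]
k 1 shift cm [-0.06 -0.01  0.41] turn [  0.  -0. 180.]
t 15.97 pos [0.5584 0.0802 0.0665] yang 78.1 q [ 0.01  0.07  1.89  0.    1.19 -1.35] open 0.0333 F [-2.2 -1.6  5.8]
[0.10658026 0.35064354 0.16484494]
```

View pics/k10.png

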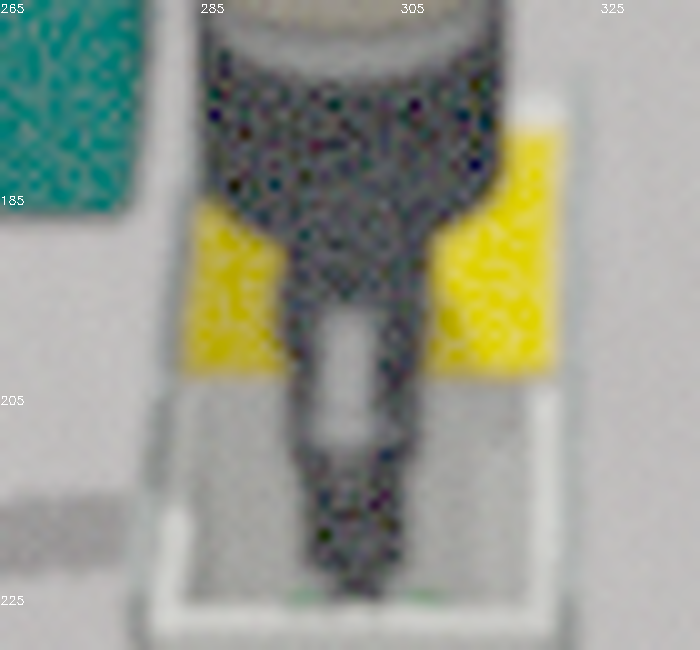

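View pics/k10t.png

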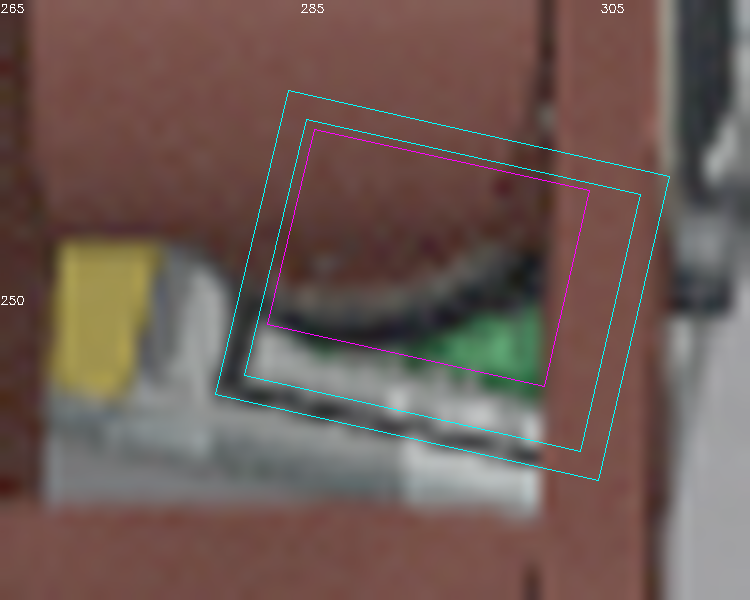

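```bash
python3 - <<'E'
from h import *
s=D["side"];a=[.5584,.0802,-.208]
for zt in(54,58,62):
    P=proj(s,loc(a,np.array([[-20,-28,zt],[20,-28,zt],[-20,28,zt],[20,28,zt]])/1000));print(zt,((P+.5-[265,165])*10).round(0).tolist())
P=proj(s,loc(a,np.array([[-41,-50,106],[41,-50,106],[-41,-56,106]])/1000));print(((P+.5-[265,165])*10).round(0).tolist())
a=[.5599,.0798,-.208]
P=proj(s,loc(a,np.array([[-20,-28,78.4],[20,-28,78.4],[-20,28,78.4],[20,28,78.4]])/1000));print("prev",((P+.5-[265,165])*10).round(0).tolist())
E
```

```text
54 [[274.0, 732.0], [440.0, 733.0], [286.0, 596.0], [447.0, 598.0]]
58 [[274.0, 718.0], [440.0, 720.0], [286.0, 583.0], [447.0, 585.0]]
62 [[273.0, 705.0], [439.0, 707.0], [286.0, 570.0], [447.0, 571.0]]
[[173.0, 610.0], [524.0, 613.0], [172.0, 625.0]]
prev [[278.0, 650.0], [445.0, 652.0], [290.0, 516.0], [452.0, 517.0]]
```

>>> play_rows --motion '[[[1, 0, 0, 0.1, 0, 0, 0], [1, 0, 0, 0.1, 0, 0, 0]]]'

```text
t: 16.23
tool_pos: [0.5589, 0.0802, 0.0664]
tool_rot: [0.326, 3.123, 0.001]
contact_force: [-3.3, -1.5, 5.5]
opening: 0.0333
```

```bash
python3 - <<'E'
from pl import *
plan([.559,.080,.0624],np.pi/2-.208);o=ctrl.get_obs();print(o["wrist_torque"],o["tool_rot"])
E
```

```text
k 0 shift cm [-0.01 -0.02  0.4 ] turn [ 0.   0.1 -0. ]
k 1 shift cm [-0.01 -0.02  0.4 ] turn [ 1.0e-01 -1.0e-01  1.8e+02]
t 16.23 pos [0.5589 0.0802 0.0664] yang 78.1 q [ 0.01  0.07  1.89  0.    1.18 -1.35] open 0.0333 F [-3.3 -1.5  5.5]
[0.21579551 0.36959776 0.16556305] [3.26085310e-01 3.12326738e+00 6.98386627e-04]
```

>>> play_rows --motion '[[[1, 0, 0, 0.2, 0, 0, 0], [1, 0, 0, 0.3, 0, 0, 0], [1, 0, 0, 0.3, 0, 0, 0]]]'

```text
t: 16.6
tool_pos: [0.5608, 0.0804, 0.066]
tool_rot: [0.326, 3.119, 0.002]
contact_force: [-3.4, -1.8, 10.0]
opening: 0.0333
```

```bash
python3 - <<'E'
from pl import *
from h import *
d=ctrl.get_image("side");im=d["color"][:,:,::-1].copy();im=np.clip((im.astype(float)/255)**.5*255,0,255).astype(np.uint8)
crop(im,"pics/k11.png",265,165,70,65,10)
d=ctrl.get_image("top");im=d["color"][:,:,::-1].copy();im=np.clip((im.astype(float)/255)**.5*255,0,255).astype(np.uint8)
crop(im,"pics/k11t.png",265,230,50,40,15)
plan([.559,.080,.0624],np.pi/2-.208);o=ctrl.get_obs();print(o["wrist_torque"],o["tool_rot"])
E
```

```text
k 0 shift cm [ 0.18 -0.07  0.35] turn [ 0.1  0.3 -0. ]
k 1 shift cm [ 0.18 -0.07  0.35] turn [  0.5  -0.2 180. ]
t 16.7 pos [0.5608 0.0803 0.0659] yang 78.1 q [ 0.01  0.07  1.88  0.    1.18 -1.35] open 0.0336 F [-2.2 -1.5 10. ]
[0.45664246 0.35334102 0.11472797] [3.25839883e-01 3.11912999e+00 2.18930227e-03]
```

View pics/k11t.png

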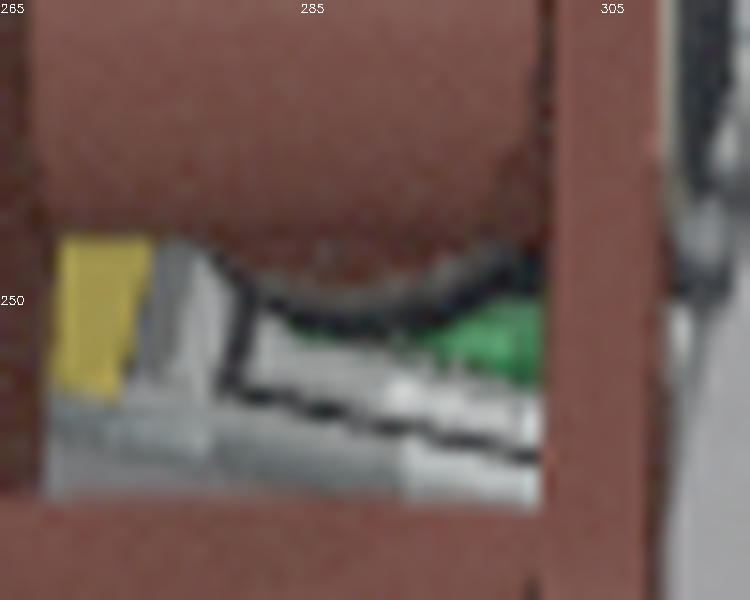

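View pics/k11.png

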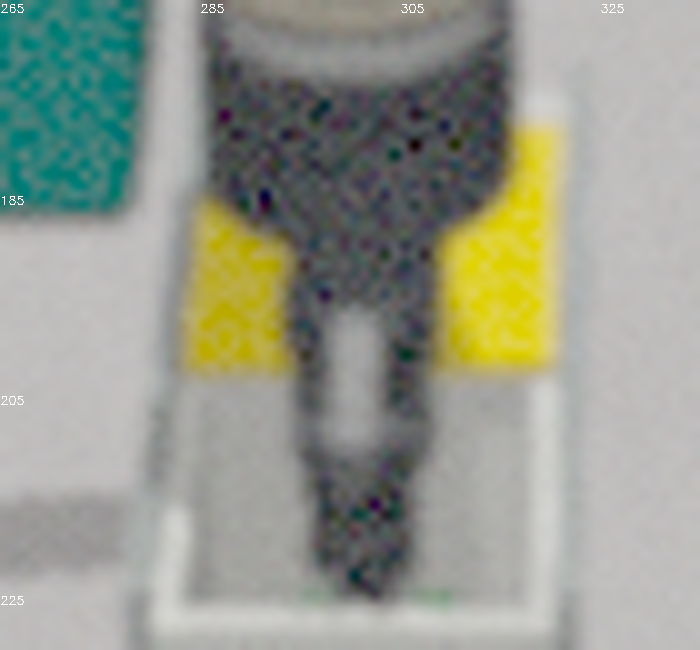

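The cartridge is on firm support (10 N up, z stalled at 0.066). Between the k4 and k5 crops the body rose only about 19 mm while the tool rose 22.8 mm, so it had slipped about 3.5 mm in the grip. That puts the underside on the floor at 8 mm. I'll release gently with a partial opening and then check.

>>> play_rows --motion '[[[1, 0, 0, 0, 0, 0, 0], [0.2, 0, 0, 0, 0, 0, 0], [0.1, 0, 0, 0, 0, 0, 0], [0, 0, 0, 0, 0, 0, 0], [-0.2, 0, 0, 0, 0, 0, 0], [-0.2, 0, 0, 0, 0, 0, 0], [-0.2, 0, 0, 0, 0, 0, 0]]]'

```text
t: 17.58
tool_pos: [0.5607, 0.0784, 0.0661]
tool_rot: [0.326, 3.12, -0.004]
contact_force: [-1.9, -8.9, 4.6]
opening: 0.0511
```

```bash
python3 - <<'E'
from pl import *
from h import *
d=ctrl.get_image("side");im=d["color"][:,:,::-1].copy();im=np.clip((im.astype(float)/255)**.5*255,0,255).astype(np.uint8)
crop(im,"pics/k12.png",265,165,70,65,10)
plan([.559,.080,.0624],np.pi/2-.208)
E
```

```text
k 0 shift cm [0.2  0.13 0.37] turn [-0.1  0.3 -0. ]
k 1 shift cm [0.2  0.13 0.37] turn [  0.5   0.2 180. ]
t 17.62 pos [0.5607 0.0784 0.0661] yang 78.1 q [ 0.01  0.07  1.88 -0.    1.18 -1.35] open 0.0513 F [-2.4 -9.4  4.2]
```

View pics/k12.png

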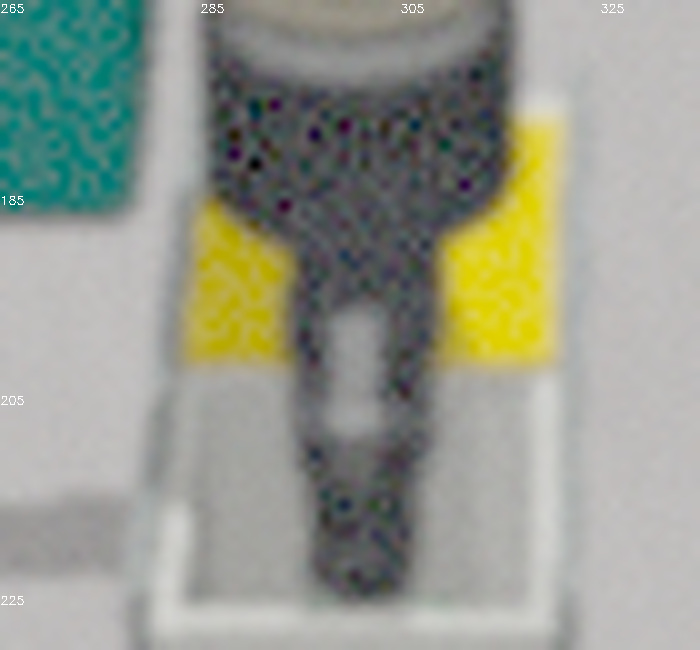

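>>> play_rows --motion '[[[0, 0, 0, 0, 0, 0, 0], [0, 0, 0, 0, 0, 0, 0], [0, 0, 0, 0, 0, 0, 0]]]'

```text
t: 18.0
tool_pos: [0.5604, 0.0785, 0.0656]
tool_rot: [0.326, 3.12, -0.004]
contact_force: [-0.2, -1.2, 0.6]
opening: 0.0424
```

>>> play_rows --motion '[[[0, 0, 0, -0.7, 0, 0, 0], [0, 0, 0, -1.5, 0, 0, 0], [0, 0, 0, -2.5, 0, 0, 0], [0, 0, 0, -4, 0, 0, 0], [0, 0, 0, -4, 0, 0, 0]]]'

```text
t: 18.62
tool_pos: [0.5617, 0.0787, 0.1081]
tool_rot: [0.325, 3.116, -0.003]
contact_force: [0.3, -0.4, 0.0]
opening: 0.0427
```

```bash
python3 - <<'E'
from pl import *
from h import *
d=ctrl.get_image("side");im=d["color"][:,:,::-1].copy();im=np.clip((im.astype(float)/255)**.5*255,0,255).astype(np.uint8)
crop(im,"pics/k13.png",265,165,70,65,10)
plan([.559,.080,.0624],np.pi/2-.208)
E
```

```text
k 0 shift cm [0.25 0.09 4.46] turn [-0.1  0.4 -0. ]
k 1 shift cm [0.25 0.09 4.46] turn [6.0e-01 1.0e-01 1.8e+02]
t 18.68 pos [0.561  0.0787 0.107 ] yang 78.1 q [ 0.01  0.02  1.86 -0.    1.25 -1.35] open 0.0429 F [ 0.5  0.2 -0.4]
```

View pics/k13.png

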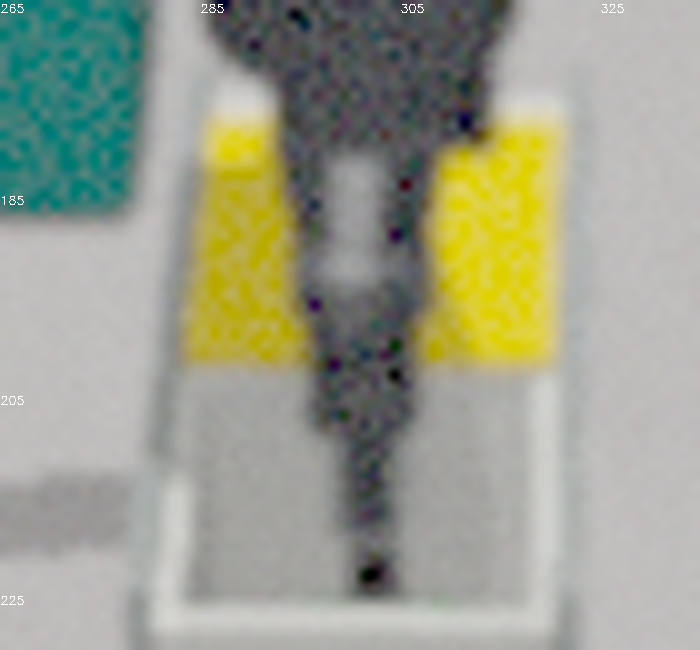

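>>> play_rows --motion '[[[0, 0, 0, -3, 0, 0, 0], [0, 0, 0, -8, 0, 0, 0], [0, 0, 0, -13, 0, 0, 0], [-1, 0, -5, -15, 0, 0, 0], [-1, 0, -10, -15, 0, 0, 0], [-1, 0, -15, -15, 0, 0, 0], [-1, 0, -20, -15, 0, 0, 0], [-1, 0, -25, -15, 0, 0, 0], [-1, 0, -25, -15, 0, 0, 0], [-1, 0, -25, -15, 0, 0, 0]]]'

```text
t: 19.92
tool_pos: [0.5083, -0.1652, 0.2569]
tool_rot: [0.326, 3.119, -0.002]
contact_force: [0.5, 0.9, 0.2]
opening: 0.0851
```

```bash
python3 - <<'E'
from pl import *
from h import *
p=[.5583,.080,-.21]
for n,c in(("side",(265,150,80,80,9)),("top",(225,200,100,80,8))):
    d=ctrl.get_image(n);im=d["color"][:,:,::-1].copy();im=np.clip((im.astype(float)/255)**.6*255,0,255).astype(np.uint8)
    cv2.imwrite(f"pics/{n}14.png",im)
    crop(im,f"pics/k14{n}.png",*c)
    crop(im,f"pics/k14{n}o.png",*c,[(proj(d,loc(p,box(-20,20,-28,28,54))),(255,0,255)),(proj(d,loc(p,box(-6,6,-17,17,102))),(255,255,0))])
plan([.559,.080,.0624],np.pi/2-.208)
E
```

```text
k 0 shift cm [ 0.2  24.98 19.44] turn [-0.1  0.4  0.1]
k 1 shift cm [ 0.2  24.98 19.44] turn [-6.000e-01 -1.000e-01 -1.799e+02]
t 20.02 pos [ 0.5085 -0.1644  0.2571] yang 78.2 q [-0.45 -0.18  1.8   0.    1.52 -1.82] open 0.0853 F [ 0.3 -0.1  1.3]
```

View pics/k14side.png

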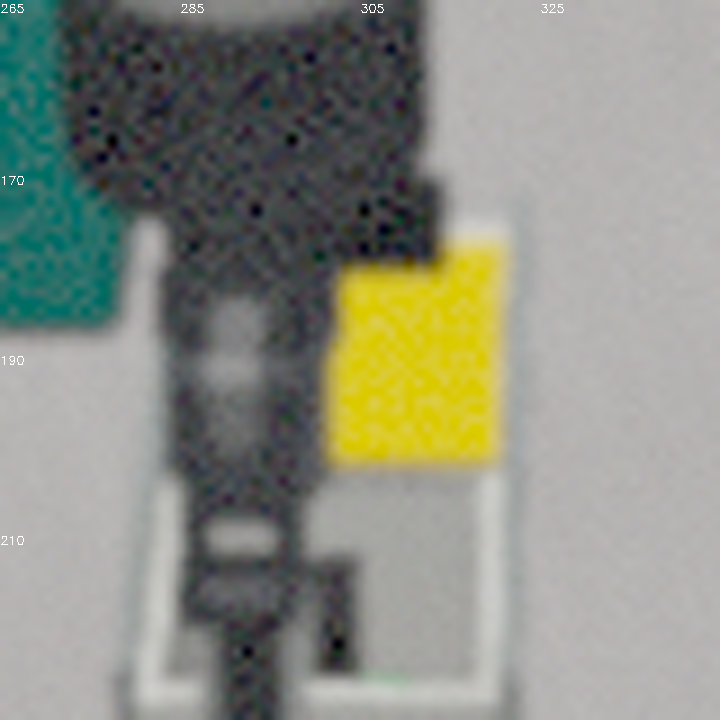

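View pics/k14top.png

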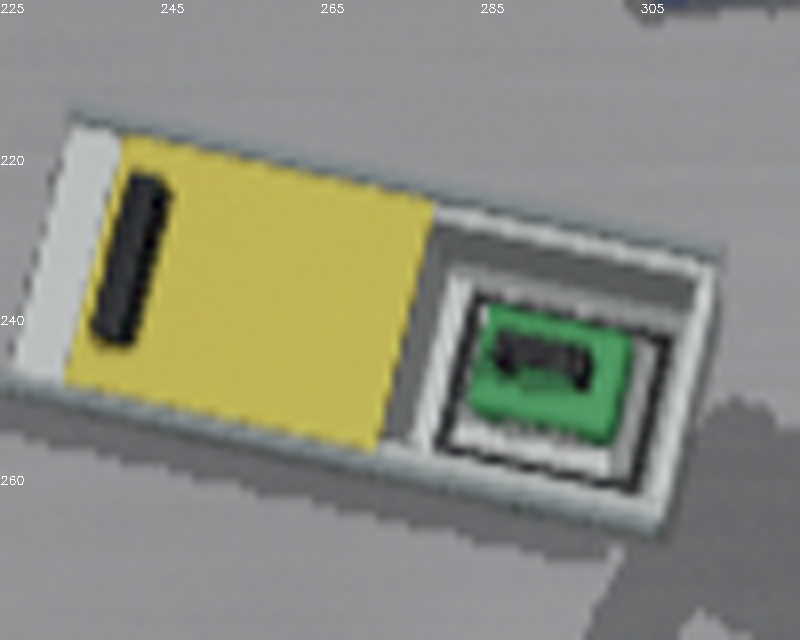

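View pics/k14topo.png

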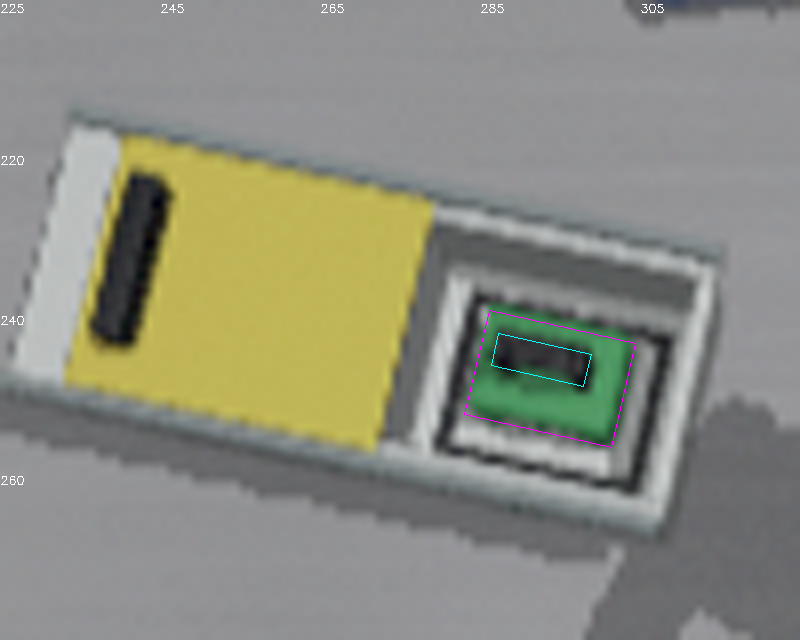

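The top view shows the green body centred in the black tray (283–305, 238–256) and matching the overlay, with the loop upright. The cover is at its open stop with the rib at about (241,232). Next is the rib.

```bash
python3 - <<'E'
from pl import *
plan([.5886,.2219,.20],np.pi/2-.208)
plan([.5886,.2219,.118],np.pi/2-.208)
E
```

```text
k 0 shift cm [ 0.13 39.46  5.67] turn [-0.1  0.4  0.1]
k 1 shift cm [ 0.13 39.46  5.67] turn [-6.000e-01 -1.000e-01 -1.799e+02]
t 20.02 pos [ 0.5085 -0.1644  0.2571] yang 78.2 q [-0.45 -0.18  1.8   0.    1.52 -1.82] open 0.0853 F [ 0.3 -0.1  1.3]
k 0 shift cm [ 0.18 39.47 13.87] turn [-0.1  0.4  0.1]
k 1 shift cm [ 0.18 39.47 13.87] turn [-6.000e-01 -1.000e-01 -1.799e+02]
t 20.02 pos [ 0.5085 -0.1644  0.2571] yang 78.2 q [-0.45 -0.18  1.8   0.    1.52 -1.82] open 0.0853 F [ 0.3 -0.1  1.3]
```

>>> play_rows --motion '[[[-1, 0, 4, 0, 0, 0.2, 0], [-1, 0, 9, 0, 0, 0.4, 0], [-1, 0, 14, 0, 0, 0.4, 0], [-1, 0, 19, 0, 0, 0.4, 0], [-1, 0, 24, 0, 0, 0.4, 0], [-1, 0, 29, 0, 0, 0.4, 0], [-1, 0, 34, 1, 0, 0.4, 0], [-1, 0.1, 39, 3, 0, 0.4, 0], [-1, 0.1, 39.5, 5.7, 0, 0.4, 0], [-1, 0.1, 39.5, 5.7, 0, 0.4, 0], [-1, 0.1, 39.5, 5.7, 0, 0.4, 0]]]' --newtons 40

```text
t: 21.4
tool_pos: [0.589, 0.2226, 0.2006]
tool_rot: [0.323, 3.125, -0.001]
contact_force: [0.7, -0.3, 0.7]
opening: 0.0854
```

```bash
python3 - <<'E'
from pl import *
plan([.5886,.2219,.118],np.pi/2-.208)
E
```

```text
k 0 shift cm [ 0.03 -0.07  8.26] turn [-0.   0.   0.1]
k 1 shift cm [ 0.03 -0.07  8.26] turn [-0.000e+00 -1.000e-01 -1.799e+02]
t 21.4 pos [0.589  0.2226 0.2006] yang 78.2 q [ 0.24  0.08  1.63 -0.    1.43 -1.12] open 0.0854 F [ 0.7 -0.3  0.7]
```

>>> play_rows --motion '[[[-1, 0, -0.1, 3, 0, 0, 0], [-1, 0, -0.1, 6, 0, 0, 0], [-1, 0, -0.1, 8.2, 0, 0, 0], [-1, 0, -0.1, 8.2, 0, 0, 0], [0, 0, -0.1, 8.2, 0, 0, 0], [0.5, 0, -0.1, 8.2, 0, 0, 0], [1, 0, -0.1, 8.2, 0, 0, 0], [1, 0, -0.1, 8.2, 0, 0, 0], [1, 0, -0.1, 8.2, 0, 0, 0]]]'

```text
t: 22.52
tool_pos: [0.5891, 0.2218, 0.1192]
tool_rot: [0.323, 3.124, -0.0]
contact_force: [-0.7, -0.0, 2.4]
opening: 0.0112
```

```bash
python3 - <<'E'
from pl import *
# shut rib place
plan([.5583+.0083,.080+.0391,.119],np.pi/2-.208)
E
```

```text
k 0 shift cm [  0.1  -10.51   0.03] turn [-0.   0.1  0.1]
k 1 shift cm [  0.1  -10.51   0.03] turn [-1.000e-01 -0.000e+00 -1.799e+02]
t 22.52 pos [0.5891 0.2218 0.1192] yang 78.2 q [ 0.24  0.15  1.7  -0.    1.29 -1.12] open 0.0112 F [-0.7 -0.   2.4]
```

>>> play_rows --motion '[[[1, 0, -1, 0, 0, 0, 0], [1, 0, -2.5, 0, 0, 0, 0], [1, 0, -4, 0, 0, 0, 0], [1, 0, -5.5, 0, 0, 0, 0], [1, 0, -7, 0, 0, 0, 0], [1, 0, -8.5, 0, 0, 0, 0], [1, 0.1, -9.6, 0, 0, 0, 0], [1, 0.1, -10.3, 0, 0, 0, 0], [1, 0.1, -10.8, 0, 0, 0, 0], [1, 0.1, -10.8, 0, 0, 0, 0], [1, 0.1, -10.8, 0, 0, 0, 0]]]'

```text
t: 23.9
tool_pos: [0.5677, 0.1193, 0.1193]
tool_rot: [0.322, 3.119, 0.012]
contact_force: [10.4, 15.2, -5.3]
opening: 0.011
```

The +15 N reaction and 104.7 mm of travel show the cover is at its stop. Next I'll relax, release, raise and look.

>>> play_rows --motion '[[[1, 0, 0, 0, 0, 0, 0], [0.8, 0, 0, 0, 0, 0, 0], [0.4, 0, 0, 0, 0, 0, 0], [-1, 0, 0, 0, 0, 0, 0], [-1, 0, 0, 0, 0, 0, 0], [-1, 0, 0, -3, 0, 0, 0], [-1, 0, 0, -8, 0, 0, 0], [-1, 0, 0, -14, 0, 0, 0], [-1, 0, -5, -15, 0, 0, 0], [-1, 0, -10, -15, 0, 0, 0], [-1, 0, -15, -15, 0, 0, 0], [-1, 0, -20, -15, 0, 0, 0], [-1, 0, -25, -15, 0, 0, 0], [-1, 0, -30, -15, 0, 0, 0], [-1, 0, -30, -15, 0, 0, 0], [-1, 0, -30, -15, 0, 0, 0]]]'

```text
t: 25.9
tool_pos: [0.5053, -0.1752, 0.2668]
tool_rot: [0.323, 3.119, 0.013]
contact_force: [0.3, -0.4, -0.0]
opening: 0.0852
```

```bash
python3 - <<'E'
from pl import *
from h import *
p=[.5583,.080,-.21]
for n,c in(("top",(225,200,100,80,8)),):
    d=ctrl.get_image(n);im=d["color"][:,:,::-1].copy();cv2.imwrite(f"pics/{n}15.png",im);im=np.clip((im.astype(float)/255)**.6*255,0,255).astype(np.uint8)
    crop(im,f"pics/k15{n}.png",*c,[(proj(d,loc(p,box(-46,46,-57,57,113))),(255,0,255))])
d=ctrl.get_image("side");cv2.imwrite("pics/side15.png",d["color"][:,:,::-1])
plan([.559,.080,.0624],np.pi/2-.208)
E
```

```text
k 0 shift cm [ 0.04 25.82 20.67] turn [0.5 0.3 0.2]
k 1 shift cm [ 0.04 25.82 20.67] turn [  -0.4    0.8 -179.8]
t 26.0 pos [ 0.5056 -0.1744  0.2669] yang 78.3 q [-0.48 -0.19  1.78  0.01  1.54 -1.84] open 0.0858 F [-0.4  0.1 -0. ]
```

View pics/k15top.png

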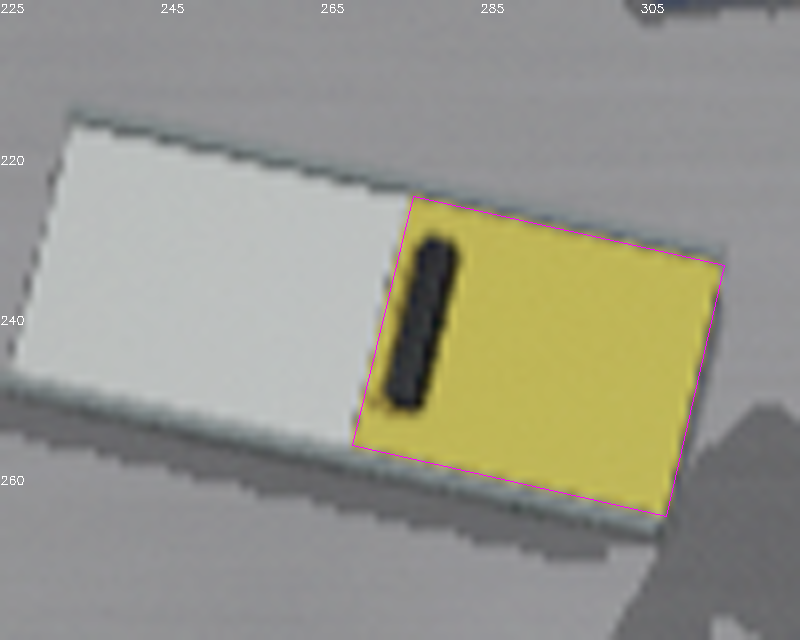

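View pics/side15.png

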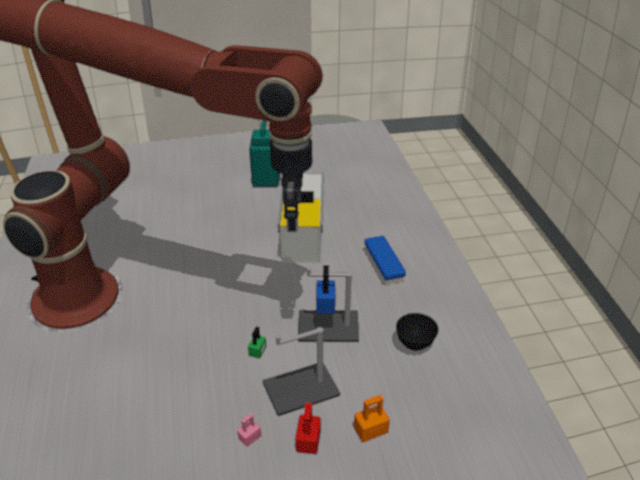

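View pics/top15.png

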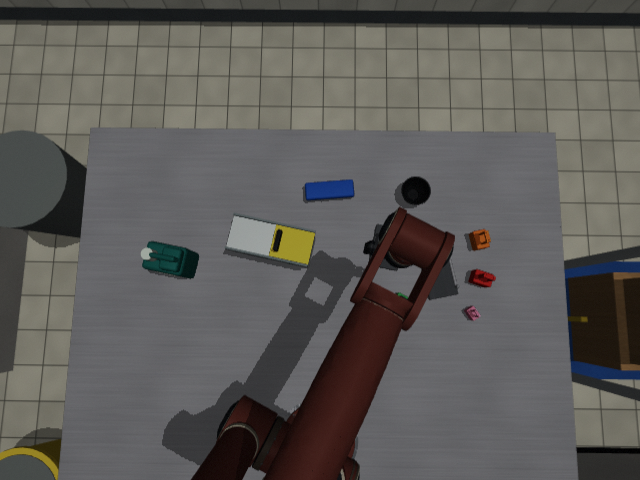

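The cover matches its shut outline and hides the front wall. Blue is still hanging at (326,296), and the jug, brush and bowl have not moved. The arm is clear of everything, so I'm handing in.

```bash
python3 -c "
from station import ctrl
print(ctrl.finish_job())"
```

```text
the job is handed in; nothing more can be done
None
```

I slid the cover open, took the green cartridge off its hook, set it in the tray, slid the cover shut and handed the job in at about 26 s. No verdict was reported.

**Last checks that passed:**
- **Cartridge:** the last top view before shutting showed it upright and centred in the black-rimmed tray. It could not be seen once the cover was shut.
- **Cover:** it moved 104.7 mm back to its stop with about a 15 N reaction, and in the last top picture it matches the predicted shut outline.
- **Bystanders:** blue is still hanging, the jug, brush and bowl look unmoved, and the arm was clear of everything.

**What disagreed:**
- **Height when lowering:** contact came about 4 mm higher than expected. At first I took it for the floor, because pictures suggested a 3–4 mm slip in the grip, though another picture did not show that slip. It may instead have been a finger catching the cover's edge, so the cartridge may have settled up to 4 mm on release.
- **Cover nudged:** opening the fingers inside the bay pressed the cover with about 9 N and moved it a few mm further open, to its stop.

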